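# Set out a parts order in its counter holders

## Task

Set the five parts of the order out in the holders that match them: the brake pad lying friction side up in the long cradle between its end lips, the large bearing down on the thick post and the small bearing down on the thin post, each flat on its base plate, and the oil filter set on the round rubber mat. Build the filter set in order: first the flat round adapter centred on the mat and released, then the oil filter upright and centred on the adapter. Leave the oil bottle, the carton and the tin where they stand.

Things in the scene. Friction and masses are not known exactly. Their poses are not given: they have to be found in the camera images.
- adapter: Loose solid aluminium disc, diameter 62, height 24, flat top without a hole (four small dark dots drawn on it), about 0.18 kg. Origin: centre of its underside, z up; its yaw is of no matter. All sizes in mm.
- oil_filter: Loose dark steel canister standing upright, diameter 58 up to 66 mm of height, then a fluted dome to 80 mm total height; flat foot; about 0.32 kg. Origin: centre of its underside, z up; yaw of no matter. All sizes in mm.
- large_bearing: Loose steel ball bearing lying flat, with a dark seal ring: outer diameter 56, bore 32 (through), height 22, about 0.22 kg. Origin: on the bore's axis at the underside, z up. All sizes in mm.
- small_bearing: Loose steel ball bearing lying flat, with a dark seal ring: outer diameter 38, bore 18 (through), height 16, about 0.08 kg. Origin: on the bore's axis at the underside, z up. All sizes in mm.
- brake_pad: Loose brake pad lying flat, friction side up: steel backing plate 84 x 46 x 6 with an ear 10 long and 22 wide at each end (104 overall along x), and on it two grey friction blocks 37 x 46 x 12 with a groove of 4 between them; 18 high in all, sides flush, 46 wide along y; about 0.25 kg. Origin: centre of the underside; x along its length, z up. Either way round is right. All sizes in mm.
- round_mat: Holder of the filter set: fixed round black rubber mat, diameter 84, thickness 4, flat on the counter. Origin: centre of its underside. All sizes in mm.
- thick_post_stand: Holder of the large bearing: fixed white square base plate 80 x 80 x 8 with an upright dark steel post of diameter 22 at its centre, rising to 42 above the counter, top edge chamfered by 3. Origin: centre of the plate's underside, on the post's axis. A seated bearing's underside is 8 above the origin. All sizes in mm.
- thin_post_stand: Holder of the small bearing: fixed white square base plate 80 x 80 x 8 with an upright dark steel post of diameter 10 at its centre, rising to 38 above the counter, top edge chamfered by 2. Origin: centre of the plate's underside, on the post's axis. A seated bearing's underside is 8 above the origin. All sizes in mm.
- cradle: Holder of the brake pad: fixed white plate 136 long (x) by 66 wide (y) by 6 thick, with a lip 6 thick across each end that rises to 16 above the counter; 124 clear between the lips, both long sides open. Origin: centre of its underside; x along its length. A seated brake pad's underside is 6 above the origin. All sizes in mm.
- oil_bottle: Bystander, loose; leave it where it stands. Origin: centre of its underside, z up. Black bottle, diameter 80, height 200. All sizes in mm.
- carton: Bystander, loose; leave it where it stands. Origin: centre of its underside, z up. Cardboard carton 80 (x) x 60 (y) x 50 high. All sizes in mm.
- tin: Bystander, loose; leave it where it stands. Origin: centre of its underside, z up. Open aluminium cup-shaped tin, rim diameter 80, height 70. All sizes in mm.
Things that resemble listed ones, but are neither listed nor needed, are in the scene too. What is shaped like the large_bearing but purple is not meant.

How it is judged (in metres and radians):
On the way, in this order (a step that is already met when the one before it is completed fails the run):
1. the adapter rests flat on the round mat, centred within 12 mm and released (horizontal distance between adapter and round_mat below 0.012 m and z of adapter in the frame of round_mat between 0.001 and 0.008 m and angle between adapter's own z axis and vertical below 0.1 rad and contact force between adapter and the fingers below 0.3 N and linear speed of adapter below 0.02 m/s), for 0.2 s.
2. the oil filter stands on the adapter, centred within 8 mm and released, the adapter still on the mat (horizontal distance between adapter and round_mat below 0.012 m and z of adapter in the frame of round_mat between 0.001 and 0.008 m and angle between each of adapter, oil_filter's own z axis and vertical below 0.1 rad and horizontal distance between oil_filter and adapter below 0.008 m and z of oil_filter in the frame of adapter between 0.02 and 0.028 m and contact force between oil_filter and the fingers below 0.3 N), for 0.2 s.
At the end, for the whole second after the job is handed in: Adapter flat on the mat, centred to 12 mm; filter upright on it, centred to 8 mm; large bearing flat on the thick-post plate, small one on the thin-post plate, axes to 10 mm; brake pad flat in the cradle to 13 mm along, 11 mm across, 0.2 rad, friction side up; all at rest (horizontal distance between adapter and round_mat below 0.012 m and z of adapter in the frame of round_mat between 0.001 and 0.008 m and angle between each of adapter, oil_filter, large_bearing, small_bearing, brake_pad's own z axis and vertical below 0.1 rad and horizontal distance between oil_filter and adapter below 0.008 m and z of oil_filter in the frame of adapter between 0.02 and 0.028 m and horizontal distance between large_bearing and thick_post_stand below 0.01 m and z of large_bearing in the frame of thick_post_stand between 0.004 and 0.012 m and horizontal distance between small_bearing and thin_post_stand below 0.01 m and z of small_bearing in the frame of thin_post_stand between 0.004 and 0.012 m and x of brake_pad in the frame of cradle between -0.013 and 0.013 m and y of brake_pad in the frame of cradle between -0.011 and 0.011 m and z of brake_pad in the frame of cradle between 0.003 and 0.01 m and angle between the x axis of brake_pad and the x axis of cradle, either way round below 0.2 rad and linear speed of each of adapter, oil_filter, large_bearing, small_bearing, brake_pad below 0.02 m/s); the robot touches nothing.
It fails at once if the oil bottle is displaced by more than 30 mm (distance of oil_bottle from where it was at the start of the episode above 0.03 m).
It fails at once if the carton is displaced by more than 30 mm (distance of carton from where it was at the start of the episode above 0.03 m).
It fails at once if the tin is displaced by more than 30 mm (distance of tin from where it was at the start of the episode above 0.03 m).
It also fails if it takes over 144 s, if anything falls off the work surface, if the arm or the gripper's body presses on something with over 40 N, if the wrist force passes 120 N, or if a joint passes its speed limit or range.

## Robot

A 6-joint arm with a two-finger parallel gripper is mounted at the origin on the work surface. World frame = base frame: x ahead of the robot, y to its left, z up, the work surface at z = 0. Lengths are in mm, angles in rad, forces in N, time in s.
With the tool pointing down it reaches from about 325 to 900 mm from the base axis. Payload 3.5 kg.
Tool frame: the origin (TCP) lies midway between the tips of the shut fingers; the grasp point (between the pads) lies 19 mm behind it; z points along the fingers, y is the line along which they close (so a half turn about z gives the same grasp; the last joint's range is limited). The gripper opens to 85 mm and grips with 20 to 120 N. Pads are 22 mm wide; open, the fingers measure 114 mm over their backs; the gripper's body (76 mm by 85 mm) begins 54 mm behind the grasp point. The pads swing forward as they close: fully open they stand 13 mm farther back than shut.
Start: joints at [1.199, 0.276, -0.026, 1.268, 0, 1.467], TCP at [165.991, 602.552, 231.313] pointing down, gripper open.
Joint ranges: [-3.12, 3.12], [-0.85, 1.88], [-1.08, 1.24], [-1.95, 2.15], [-1.57, 1.53], [-3.14, 3.14]. Speed limits (rad/s): [2.57, 2.57, 3.14, 3.14, 3.14, 3.14].

## Interface

Orientations are given as a unit quaternion [w, x, y, z].
In Python, from workcell import r gives the robot as it stands.
- The arm moves only by the tool drive_tool, never from a script. Its argument "steps" is a list of rows, each an object of numbers: "hand": the closure in counts, from 0 (fully open) to 255 (shut); "dx", "dy", "dz": the shift along the tool's x, y, z in mm; "ax", "ay", "az": the turn, a rotation vector about the tool's x, y, z in rad. A call has 1 to 8 rows; each row shifts and turns the commanded pose from where the row before left it, along the tool's axes as they then stand; what a row does not reach is not made up. A row lasts 1/10 s, in which the tool goes at most 50 mm and 8.59 degrees, less where a joint would pass 70% of its speed; a pose out of reach is approached as far as the arm can. A call with a gripper value outside its range is refused whole. The fingers move at their own pace and stop on an object; "squeeze" is the grip in N (left out, the last holds). Time passes only in rows, so rows that do not move let the fingers close. It gives the time, the measured TCP pose, the force, the opening and the grip force at its end, in the units of the state.
- r.read_state(): the state, without advancing time (a new reading comes with each control period).
- r.camera(name): name is "scene" or "top" or "wrist"; returns a dict with "frame" (420x560x3 uint8, blue, green, red), "vertical_fov" (degrees; the focal length in pixels is half the picture's height over the tangent of half this angle, whatever the lens; pixels are square), "cx", "cy" (the principal point, pixels), "eye" and "attitude" of the camera in the world; the wrist camera has in their place "hand_eye" (4x4, takes a point from camera to tool coordinates, whose origin is the TCP and whose axes are the flange's). Camera axes: x right, y down, z forward; pixel columns grow to the right and rows downward; lengths in mm; the calibration is good to about 2 mm. A picture is of the moment at which its call begins: read the wrist's pose just before it. There is no depth.
- r.finish_job(): hands the job in; it is judged then, once.
The state is a dict: "clock": time; "joint_pos": joint angles; "joint_vel": joint speeds; "effort": joint torques, N m; "tcp_pos": TCP position; "eef_rot": TCP orientation; "force": force on the tool from outside, world axes, zero at the start; "wrist_torque": the same for the moment, N m; "grip_width": finger opening in mm; "gripper_force": force on a finger pad.
Only numpy, scipy, OpenCV 4.12 (cv2) and the standard library are available. Lean on these libraries where they do the work, as an engineer would, in place of code of your own. Each camera call takes 0.05 s, during which the arm holds its last target. There are 200 camera calls.

## Working session

There is one attempt and no reset: what is moved stays moved. The work goes in short steps, Python scripts to look and compute and a tool call to move; the robot and the scene stay as the last step left them, time stands still between calls to the robot, and variables do not carry over. Pictures are saved under pics/ and viewed, at most 14 in all, crops included, and the job is handed in when it is done.

Besides the shell and the picture viewer there is one more tool, called after ">>>" by a JSON object that holds its "api" and its "payload". drive_tool: Moves the arm, as the interface text tells. Its arguments: {"type":"object","properties":{"steps":{"type":"array"},"squeeze":{"type":"number"}},"required":["steps"]}

```bash
ls; mkdir -p pics; cat > h.py <<'E'
import numpy as np, cv2
from scipy.spatial.transform import Rotation as R
from workcell import r
def q2R(q): return R.from_quat([q[1],q[2],q[3],q[0]]).as_matrix()
def cam(name):
    s=r.read_state(); c=r.camera(name)
    if name=="wrist":
        T=np.eye(4); T[:3,:3]=q2R(s["eef_rot"]); T[:3,3]=s["tcp_pos"]
        M=T@np.array(c["hand_eye"]); c["E"]=M[:3,3]; c["A"]=M[:3,:3]
    else:
        c["E"]=np.array(c["eye"]); a=np.array(c["attitude"]); c["A"]=a if a.shape==(3,3) else q2R(a)
    c["f"]=c["frame"].shape[0]/2/np.tan(np.radians(c["vertical_fov"])/2)
    return c
def ray(c,u,v,z):
    d=c["A"]@np.array([(u-c["cx"])/c["f"],(v-c["cy"])/c["f"],1.]); return c["E"]+d*(z-c["E"][2])/d[2]
def proj(c,p):
    q=c["A"].T@(np.array(p,float)-c["E"]); return c["f"]*q[:2]/q[2]+[c["cx"],c["cy"]]
E
python3 - <<'E'
from h import *
for n in ["scene","top","wrist"]:
    c=cam(n); cv2.imwrite(f"pics/{n}0.png",c["frame"]); print(n,{k:v for k,v in c.items() if k!="frame"})
print(r.read_state())
E
```

```text
pics
scene {'vertical_fov': 43.72888424762434, 'cx': 278.07260940511947, 'cy': 210.56559740433315, 'eye': array([ 914.87962524, -644.90788995, 1296.36164572]), 'attitude': array([-0.25189324,  0.92787993,  0.26543252, -0.07165342]), 'E': array([ 914.87962524, -644.90788995, 1296.36164572]), 'A': array([[ 8.48822726e-01,  4.56480993e-01, -2.66692862e-01],
       [ 5.28677045e-01, -7.32190738e-01,  4.29415073e-01],
       [ 7.49775096e-04, -5.05491668e-01, -8.62831161e-01]]), 'f': np.float64(523.3296498708813)}
top {'vertical_fov': 48.2925207252335, 'cx': 282.6059180947091, 'cy': 222.19869707441143, 'eye': array([ 299.77165186,    1.87285566, 1540.31250998]), 'attitude': array([-0.04514591,  0.71605562, -0.69433221,  0.05593727]), 'E': array([ 299.77165186,    1.87285566, 1540.31250998]), 'A': array([[ 0.02954761, -0.98931028,  0.14280092],
       [-0.99941164, -0.03172926, -0.01302414],
       [ 0.01741588, -0.14233207, -0.98966574]]), 'f': np.float64(468.4458027337214)}
wrist {'vertical_fov': 68.99341900626217, 'cx': 282.3244792537307, 'cy': 216.58839549532445, 'hand_eye': array([[-1
[... 604 characters left out ...]
 array([ 1.19861171e+00,  2.76993980e-01, -2.75537054e-02,  1.26802967e+00,
        7.76866717e-06,  1.46742450e+00]), 'joint_vel': array([-7.32896572e-04, -1.36772473e-03,  2.60805829e-03,  4.33322179e-04,
       -1.54007749e-05, -5.02636908e-04]), 'effort': array([ 1.25069280e-03, -4.46058762e+01,  2.95637870e+01,  1.05496729e-02,
       -5.77876699e-05, -2.15705619e-06]), 'tcp_pos': array([165.75685375, 601.97933389, 230.40015214]), 'eef_rot': array([-2.13530174e-04,  1.34002035e-01,  9.90980657e-01, -8.64543109e-04]), 'force': array([-0.16080911,  0.52428212,  0.78298284]), 'wrist_torque': array([0.01447343, 0.01242723, 0.01001736]), 'gripper_force': 0.0, 'grip_width': 85.75821557653148}
```

View pics/top0.png

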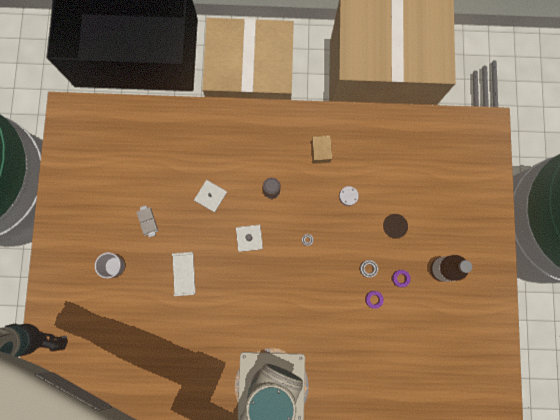

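View pics/scene0.png

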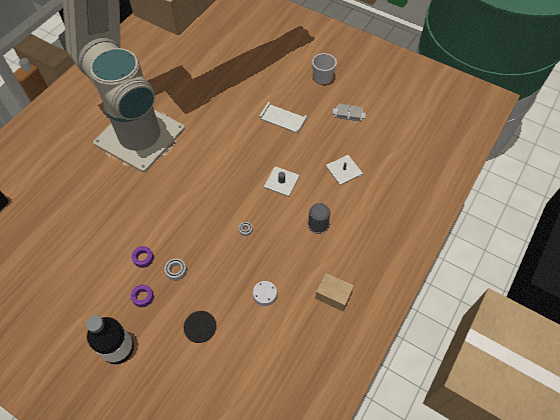

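Top view: filter (271,187), adapter (349,196), mat (395,226), large bearing (369,269), small bearing (307,240), thin post stand (210,195), thick post stand (249,238), pad (148,221), cradle (184,274). The purple rings, at (402,278) and (374,299), are decoys. The scene view shows the same things.

```bash
cat > m.py <<'E'
from h import *
S={"adapter":(349,196,265,293,24),"filter":(271,187,319,217,75),"mat":(395,226,200,327,4),"large":(369,269,175,269,22),
"small":(307,240,245,229,16),"thin":(210,195,345,170,8),"thick":(249,238,282,181,8),"pad":(148,221,349,113,18),"cradle":(184,274,283,118,6)}
def blob(c,u,v,w=26):
    f=c["frame"]; hsv=cv2.cvtColor(f,cv2.COLOR_BGR2HSV)
    m=((hsv[...,1]<90)|(hsv[...,2]<45)).astype(np.uint8)
    b=np.zeros_like(m); u,v=int(u),int(v); b[max(v-w,0):v+w,max(u-w,0):u+w]=1; m=m*b
    cs,_=cv2.findContours(m,cv2.RETR_EXTERNAL,cv2.CHAIN_APPROX_NONE)
    k=max(cs,key=cv2.contourArea); return k[:,0,:].astype(float)
def pts(c,k,z): return np.array([ray(c,u,v,z)[:2] for u,v in k],np.float32)
E
python3 - <<'E'
from m import *
C={n:cam(n) for n in ["top","scene"]}
for n,(a,b,e,d,z) in S.items():
    for cn,(u,v) in (("top",(a,b)),("scene",(e,d))):
        k=blob(C[cn],u,v); p=pts(C[cn],k,z)
        rc=cv2.minAreaRect(p); (x,y),rad=cv2.minEnclosingCircle(p)
        hull=cv2.convexHull(p); M=cv2.moments(hull)
        print(n,cn,"rect",np.round(rc[0],1),np.round(rc[1],1),round(rc[2],1),"circ",round(x,1),round(y,1),round(rad,1),"cen",round(M['m10']/M['m00'],1),round(M['m01']/M['m00'],1))
for n,u,v in (("carton",321,149),("bottle",448,268),("tin",109,265)): print(n,ray(C["top"],u,v,0))
E
```

```text
adapter top rect [ 614.8 -233.2] [64.3 63. ] 0.7 circ 615.1 -232.9 33.5 cen 614.9 -233.2
adapter scene rect [ 620.8 -239.8] [62.  65.7] 32.0 circ 622.1 -239.0 34.7 cen 621.7 -239.0
filter top rect [620.4  22.9] [65.2 51.1] 1.9 circ 620.8 21.3 33.3 cen 621.3 22.7
filter scene rect [641.5   1.5] [55.5 94.1] 22.7 circ 641.3 1.4 47.0 cen 641.2 1.1
mat top rect [ 537.2 -381.2] [40.4 23.7] 1.9 circ 537.6 -384.6 21.5 cen 542.0 -380.4
mat scene rect [ 525.9 -395.4] [78.6 81.3] 35.4 circ 526.5 -394.9 41.5 cen 526.2 -395.1
large top rect [ 375.6 -301.5] [56.5 55.7] 46.1 circ 376.4 -302.0 29.8 cen 376.4 -301.7
large scene rect [ 384.2 -306.5] [56.8 63.4] 61.6 circ 383.9 -307.1 32.2 cen 384.0 -306.7
small top rect [ 465.2 -101.3] [36.2 36.1] 1.8 circ 465.2 -101.4 19.9 cen 465.2 -100.9
small scene rect [ 471.6 -105.3] [39.2 41.1] 31.9 circ 471.6 -105.2 21.9 cen 471.8 -104.7
thin top rect [602.8 225.3] [83.  82.6] 61.3 circ 601.3 225.6 56.0 cen 602.6 225.3
thin scene rect [607.4 222.7] [83.6 84.3] 61.6 circ 607.7 222.2 55.8 cen 607.6 222.3
thick top rect [466.3  90.9] [82.4 82.3] 8.5 circ 466.6 91.9 56.1 cen 466.2 90.8
thick scene rect [469.9  87.8] [82.3 84.3] 8.4 circ 470.2 87.9 56.9 cen 470.2 87.8
pad top rect [509.3 425.3] [105.5  49.4] 21.1 circ 509.4 425.0 53.5 cen 509.1 425.3
pad scene rect [518.2 419.1] [105.5  61.9] 20.4 circ 520.1 414.1 52.7 cen 518.0 418.8
cradle top rect [343.1 298.2] [140.   68.9] 6.5 circ 342.2 301.4 76.1 cen 342.7 298.5
cradle scene rect [344. 299.] [142.7  78.5] 6.6 circ 343.6 299.1 79.1 cen 344.2 299.4
carton [ 777.82921427 -141.6005947     0.        ]
bottle [ 387.03186656 -567.9475199     0.        ]
tin [363.05333378 542.91292665   0.        ]
```

>>> {"api": "drive_tool", "payload": {"steps": [{"az":-0.135},{"az":-0.134},{"dx":-30,"dy":-30,"dz":-12},{"dx":-30,"dy":-30,"dz":-12},{"dx":-30,"dy":-30,"dz":-12},{"dx":-30,"dy":-30,"dz":-12},{"dx":-30,"dy":-30,"dz":-12},{"dx":-30,"dy":-30,"dz":-12}]}}

```text
$.steps[0]: bad value
```

>>> {"api": "drive_tool", "payload": {"steps": [{"dx":-30,"dy":-30,"dz":-12},{"dx":-30,"dy":-30,"dz":-12},{"dx":-30,"dy":-30,"dz":-12},{"dx":-30,"dy":-30,"dz":-12},{"dx":-30,"dy":-30,"dz":-12},{"dx":0,"dy":0,"dz":-10},{},{}]}}

```text
$.steps[0]: bad value
```

```bash
python3 - <<'E'
from h import *
s=r.read_state(); print(s["clock"],s["tcp_pos"],q2R(s["eef_rot"]).round(3).tolist(),s["joint_pos"].round(2))
c=cam("wrist"); cv2.imwrite("pics/w1.png",c["frame"])
for n,p in dict(thin=(605,224,8),thick=(468,89,8),pad=(511,424,18),cradle=(343,298,6),filter=(620,20,75)).items(): print(n,proj(c,p))
E
```

```text
0.25 [165.8303234  602.20216744 230.73437922] [[-0.964, 0.266, -0.0], [0.266, 0.964, -0.001], [0.0, -0.001, -1.0]] [ 1.2   0.28 -0.03  1.27  0.    1.47]
thin [134.30228842 499.94084239]
thick [ 21.61339465 456.30338696]
pad [229.8366497  439.65960243]
cradle [111.76000471 362.71406148]
filter [ -7.23917934 583.27187844]
```

View pics/w1.png

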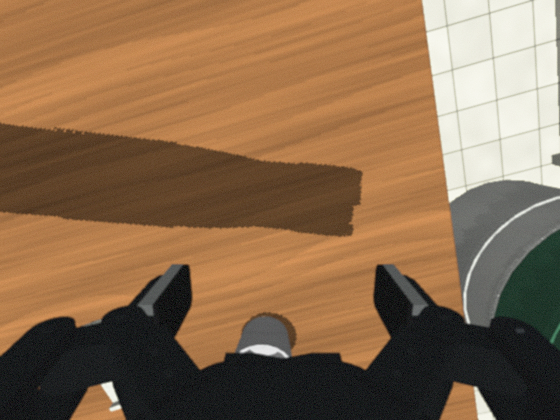

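The wrist view shows fingertips at about v=270, the hand body below v=340, and the tin at (265,335). The row was refused, so I'll give all the keys.

>>> {"api": "drive_tool", "payload": {"steps": [{"hand":0,"dx":0,"dy":0,"dz":0,"ax":0,"ay":0,"az":-0.135},{"hand":0,"dx":0,"dy":0,"dz":0,"ax":0,"ay":0,"az":-0.134},{"hand":0,"dx":-30,"dy":-30,"dz":-12,"ax":0,"ay":0,"az":0},{"hand":0,"dx":-30,"dy":-30,"dz":-12,"ax":0,"ay":0,"az":0},{"hand":0,"dx":-30,"dy":-30,"dz":-12,"ax":0,"ay":0,"az":0},{"hand":0,"dx":-30,"dy":-30,"dz":-12,"ax":0,"ay":0,"az":0},{"hand":0,"dx":-30,"dy":-30,"dz":-12,"ax":0,"ay":0,"az":0},{"hand":0,"dx":-30,"dy":-30,"dz":-12,"ax":0,"ay":0,"az":0}], "squeeze": 40}}

```text
clock: 1.1
tcp_pos: [346.9, 421.3, 303.9]
eef_rot: [0.0, -0.0, 1.0, 0.0]
force: [1.0, 0.1, -0.1]
grip_width: 85.5
gripper_force: 0.0
```

>>> {"api": "drive_tool", "payload": {"steps": [{"hand":0,"dx":-30,"dy":-30,"dz":-12,"ax":0,"ay":0,"az":0},{"hand":0,"dx":-30,"dy":-30,"dz":-12,"ax":0,"ay":0,"az":0},{"hand":0,"dx":-30,"dy":-30,"dz":-12,"ax":0,"ay":0,"az":0},{"hand":0,"dx":-30,"dy":-30,"dz":-12,"ax":0,"ay":0,"az":0},{"hand":0,"dx":-30,"dy":-30,"dz":-12,"ax":0,"ay":0,"az":0},{"hand":0,"dx":-30,"dy":0,"dz":0,"ax":0,"ay":0,"az":0},{"hand":0,"dx":0,"dy":0,"dz":0,"ax":0,"ay":0,"az":0},{"hand":0,"dx":0,"dy":0,"dz":0,"ax":0,"ay":0,"az":0}]}}

```text
clock: 1.9
tcp_pos: [526.2, 272.3, 362.8]
eef_rot: [-0.001, 0.0, 1.0, -0.0]
force: [0.2, 0.3, -0.1]
grip_width: 85.3
gripper_force: 0.0
```

```bash
python3 - <<'E'
from h import *
s=r.read_state(); print(s["clock"],s["tcp_pos"],q2R(s["eef_rot"]).round(3).tolist(),s["joint_pos"].round(2))
c=cam("wrist"); cv2.imwrite("pics/w2.png",c["frame"])
for n,p in dict(thin=(605,224,8),thick=(468,89,8),pad=(511,424,18),cradle=(343,298,6),filter=(620,20,75)).items(): print(n,proj(c,p))
E
```

```text
1.9 [526.21115604 272.26831625 362.75374201] [[-1.0, 0.001, -0.001], [0.001, 1.0, -0.0], [0.001, -0.0, -1.0]] [0.37 0.18 0.13 1.52 0.   0.37]
thin [254.16471063 222.35215499]
thick [166.4944031  139.20612193]
pad [378.33196029 167.13163179]
cradle [299.89562161  51.74214447]
filter [114.43061528 244.69451469]
```

View pics/w2.png

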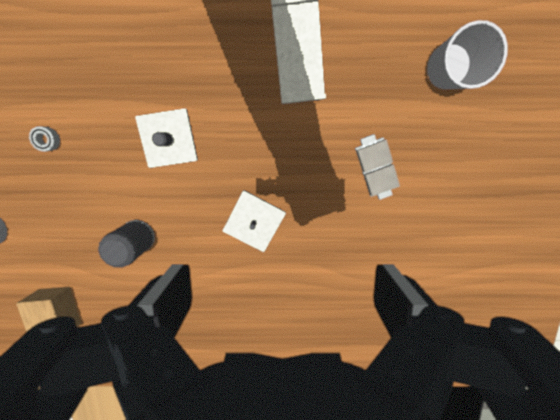

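The wrist view has the thin stand at (254,221), thick stand at (166,138), pad at (378,168), filter at (125,243), and cradle at the top (300,50). Predictions agree. Measuring here, then moving right.

```bash
python3 - <<'E'
from m import *
c=cam("wrist")
for n,u,v,z,w in (("thin",254,222,8,38),("thick",166,139,8,38),("pad",378,167,18,38),("small",43,139,16,22)):
    k=blob(c,u,v,w); p=pts(c,k,z); rc=cv2.minAreaRect(p); print(n,np.round(rc[0],1),np.round(rc[1],1),round(rc[2],1))
E
```

```text
thin [603.5 222.7] [82.5 83. ] 61.6
thick [466.8  89. ] [82.  82.9] 8.3
pad [510.8 422.1] [104.2  50.2] 21.0
small [466.4 -98.4] [37.6 47. ] 0.0
```

>>> {"api": "drive_tool", "payload": {"steps": [{"hand":0,"dx":0,"dy":-45,"dz":0,"ax":0,"ay":0,"az":0},{"hand":0,"dx":0,"dy":-45,"dz":0,"ax":0,"ay":0,"az":0},{"hand":0,"dx":0,"dy":-45,"dz":0,"ax":0,"ay":0,"az":0},{"hand":0,"dx":0,"dy":-45,"dz":0,"ax":0,"ay":0,"az":0},{"hand":0,"dx":0,"dy":-45,"dz":0,"ax":0,"ay":0,"az":0},{"hand":0,"dx":0,"dy":-45,"dz":0,"ax":0,"ay":0,"az":0},{"hand":0,"dx":0,"dy":-45,"dz":0,"ax":0,"ay":0,"az":0},{"hand":0,"dx":0,"dy":-45,"dz":0,"ax":0,"ay":0,"az":0}]}}

```text
clock: 2.8
tcp_pos: [525.1, -87.8, 363.6]
eef_rot: [0.0, -0.001, 1.0, 0.0]
force: [1.1, 0.4, 0.4]
grip_width: 85.4
gripper_force: 0.0
```

>>> {"api": "drive_tool", "payload": {"steps": [{"hand":0,"dx":0,"dy":-45,"dz":0,"ax":0,"ay":0,"az":0},{"hand":0,"dx":0,"dy":-45,"dz":0,"ax":0,"ay":0,"az":0},{"hand":0,"dx":0,"dy":-45,"dz":0,"ax":0,"ay":0,"az":0},{"hand":0,"dx":0,"dy":-45,"dz":0,"ax":0,"ay":0,"az":0},{"hand":0,"dx":-30,"dy":0,"dz":0,"ax":0,"ay":0,"az":0},{"hand":0,"dx":0,"dy":0,"dz":0,"ax":0,"ay":0,"az":0},{"hand":0,"dx":0,"dy":0,"dz":0,"ax":0,"ay":0,"az":0}]}}

```text
clock: 3.5
tcp_pos: [555.9, -266.2, 362.9]
eef_rot: [-0.001, -0.001, 1.0, 0.0]
force: [-0.3, 0.3, -0.2]
grip_width: 85.7
gripper_force: 0.0
```

```bash
python3 - <<'E'
from m import *
c=cam("wrist"); cv2.imwrite("pics/w3.png",c["frame"]); print(r.read_state()["tcp_pos"])
for n,p in dict(adapter=(617,-235,24),mat=(528,-393,4),large=(379,-304,22),small=(468,-103,16)).items():
    u,v=proj(c,p); print(n,u,v)
    try:
        k=blob(c,u,v,42); q=pts(c,k,p[2]); rc=cv2.minAreaRect(q); print(np.round(rc[0],1),np.round(rc[1],1),round(rc[2],1),np.round(cv2.minEnclosingCircle(q)[1],1))
    except Exception as e: print(e)
E
```

```text
[ 555.69702233 -265.98371108  363.31657386]
adapter 301.40043388092886 214.66484089744412
[ 614.8 -237.2] [67.4 62.2] 0.1 33.8
mat 203.99927936453173 158.19371329286358
[ 522.9 -395.7] [77.7 80.7] 0.1 40.4
large 256.15236862873445 53.71992676742727
[ 379.1 -304.9] [55.9 58.4] 87.8 29.7
small 389.1848970183336 119.29761346035869
[ 466.7 -105.7] [38.1 41.1] 4.6 20.9
```

View pics/w3.png

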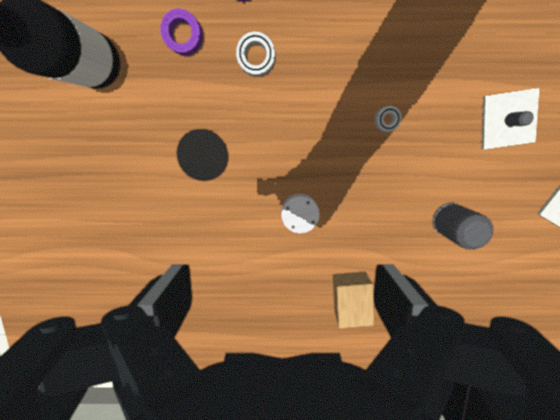

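Wrist view: adapter at (300,214), mat at (203,155), large bearing at (256,54), small bearing at (389,119), filter at (463,227). Carton and bottle are clear. Going to hover over the adapter.

>>> {"api": "drive_tool", "payload": {"steps": [{"hand":0,"dx":-10,"dy":5,"dz":40,"ax":0,"ay":0,"az":0},{"hand":0,"dx":-10,"dy":5,"dz":40,"ax":0,"ay":0,"az":0},{"hand":0,"dx":-10,"dy":5,"dz":40,"ax":0,"ay":0,"az":0},{"hand":0,"dx":-10,"dy":5,"dz":40,"ax":0,"ay":0,"az":0},{"hand":0,"dx":-10,"dy":5,"dz":40,"ax":0,"ay":0,"az":0},{"hand":0,"dx":-10,"dy":5,"dz":40,"ax":0,"ay":0,"az":0},{"hand":0,"dx":0,"dy":0,"dz":0,"ax":0,"ay":0,"az":0},{"hand":0,"dx":0,"dy":0,"dz":0,"ax":0,"ay":0,"az":0}]}}

```text
clock: 4.35
tcp_pos: [615.2, -236.0, 123.6]
eef_rot: [-0.001, -0.001, 1.0, 0.0]
force: [-0.3, -0.1, 0.3]
grip_width: 85.4
gripper_force: 0.0
```

```bash
cat > look.py <<'E'
import sys
from m import *
def look(p,w,save=None,n="wrist"):
    c=cam(n); s=r.read_state(); print(s["clock"],s["tcp_pos"].round(1),s["eef_rot"].round(3),s["grip_width"])
    if save: cv2.imwrite(save,c["frame"])
    u,v=proj(c,p); k=blob(c,u,v,w); q=pts(c,k,p[2]); rc=cv2.minAreaRect(q)
    cc=cv2.minEnclosingCircle(q); M=cv2.moments(cv2.convexHull(q))
    print((u,v),"rect",np.round(rc[0],1),np.round(rc[1],1),round(rc[2],1),"circ",np.round(cc[0],1),round(cc[1],1),"cen",round(M['m10']/M['m00'],1),round(M['m01']/M['m00'],1))
a=sys.argv
look([float(x) for x in a[1:4]],int(a[4]),*a[5:])
E
python3 look.py 615 -237 24 70 pics/w4.png
```

```text
4.4 [ 616.6 -237.1  125.4] [ 0.001 -0.001  1.    -0.001] 85.67238613543684
(np.float64(281.35475319122844), np.float64(218.13471939572642)) rect [ 616.  -236.5] [62.9 63.1] 44.8 circ [ 615.4 -237. ] 32.8 cen 615.7 -236.9
```

>>> {"api": "drive_tool", "payload": {"steps": [{"hand":0,"dx":0,"dy":0,"dz":40,"ax":0,"ay":0,"az":0},{"hand":0,"dx":0,"dy":0,"dz":40,"ax":0,"ay":0,"az":0},{"hand":0,"dx":0,"dy":0,"dz":30,"ax":0,"ay":0,"az":0},{"hand":0,"dx":0,"dy":0,"dz":15,"ax":0,"ay":0,"az":0},{"hand":0,"dx":0,"dy":0,"dz":0,"ax":0,"ay":0,"az":0},{"hand":255,"dx":0,"dy":0,"dz":0,"ax":0,"ay":0,"az":0},{"hand":255,"dx":0,"dy":0,"dz":0,"ax":0,"ay":0,"az":0},{"hand":255,"dx":0,"dy":0,"dz":0,"ax":0,"ay":0,"az":0}], "squeeze": 40}}

```text
clock: 5.2
tcp_pos: [618.7, -238.4, 1.8]
eef_rot: [0.003, -0.0, 1.0, -0.001]
force: [-0.3, 0.0, 6.9]
grip_width: 59.6
gripper_force: 44.1
```

>>> {"api": "drive_tool", "payload": {"steps": [{"hand":255,"dx":0,"dy":0,"dz":0,"ax":0,"ay":0,"az":0},{"hand":255,"dx":0,"dy":0,"dz":0,"ax":0,"ay":0,"az":0},{"hand":255,"dx":0,"dy":0,"dz":-10,"ax":0,"ay":0,"az":0},{"hand":255,"dx":0,"dy":0,"dz":-20,"ax":0,"ay":0,"az":0},{"hand":255,"dx":0,"dy":0,"dz":-35,"ax":0,"ay":0,"az":0},{"hand":255,"dx":0,"dy":0,"dz":-35,"ax":0,"ay":0,"az":0},{"hand":255,"dx":0,"dy":0,"dz":0,"ax":0,"ay":0,"az":0},{"hand":255,"dx":0,"dy":0,"dz":0,"ax":0,"ay":0,"az":0}]}}

```text
clock: 6.0
tcp_pos: [617.1, -237.9, 100.3]
eef_rot: [0.001, -0.0, 1.0, -0.001]
force: [-0.2, 0.3, -2.5]
grip_width: 59.5
gripper_force: 43.8
```

```bash
python3 - <<'E'
from m import *
c=cam("wrist"); cv2.imwrite("pics/w5.png",c["frame"]); s=r.read_state(); print(s["tcp_pos"],s["grip_width"],s["gripper_force"],s["force"])
E
```

```text
[ 615.77606006 -237.20570887   98.44780859] 59.74188424065076 43.750396370887756 [-0.87484404 -0.22283498 -2.78591998]
```

View pics/w5.png

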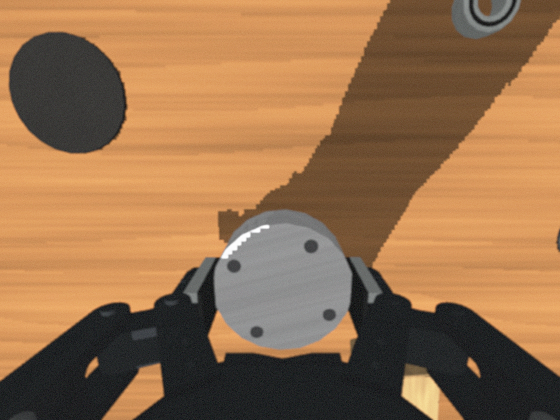

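Adapter is held level between the pads (centre about (283,283)), and the mat shows at (68,92). Measuring the mat from here.

```bash
python3 - <<'E'
from m import *
c=cam("wrist"); g=cv2.cvtColor(c["frame"],cv2.COLOR_BGR2GRAY)
def show(m,lab):
    cs,_=cv2.findContours(m.astype(np.uint8),cv2.RETR_EXTERNAL,cv2.CHAIN_APPROX_NONE); k=max(cs,key=cv2.contourArea)[:,0].astype(float)
    return k
m=np.zeros_like(g); m[10:175,0:150]=1; k=show(m*(g<85),"mat"); q=pts(c,k,4); print(cv2.minAreaRect(q),cv2.minEnclosingCircle(q))
hsv=cv2.cvtColor(c["frame"],cv2.COLOR_BGR2HSV)
m=np.zeros_like(g); m[205:352,216:352]=1; k=show(m*((hsv[...,1]<60)&(g>120)),"ad"); z=r.read_state()["tcp_pos"][2]+22
q=pts(c,k,z); print(cv2.minAreaRect(q),cv2.minEnclosingCircle(q),r.read_state()["tcp_pos"])
E
```

```text
((522.785400390625, -395.1817321777344), (81.48966979980469, 83.63334655761719), 0.008023334667086601) ((523.2149658203125, -394.8098449707031), 42.297584533691406)
((614.0264892578125, -237.16445922851562), (61.635772705078125, 62.64073181152344), 61.68219757080078) ((612.0065307617188, -236.9982452392578), 33.63911056518555) [ 614.97680122 -236.80849444   97.27328518]
```

>>> {"api": "drive_tool", "payload": {"steps": [{"hand":255,"dx":23,"dy":-39.5,"dz":0,"ax":0,"ay":0,"az":0},{"hand":255,"dx":23,"dy":-39.5,"dz":0,"ax":0,"ay":0,"az":0},{"hand":255,"dx":23,"dy":-39.5,"dz":0,"ax":0,"ay":0,"az":0},{"hand":255,"dx":22,"dy":-39.5,"dz":0,"ax":0,"ay":0,"az":0},{"hand":255,"dx":0,"dy":0,"dz":30,"ax":0,"ay":0,"az":0},{"hand":255,"dx":0,"dy":0,"dz":30,"ax":0,"ay":0,"az":0},{"hand":255,"dx":0,"dy":0,"dz":20,"ax":0,"ay":0,"az":0},{"hand":255,"dx":0,"dy":0,"dz":8,"ax":0,"ay":0,"az":0}]}}

```text
clock: 6.9
tcp_pos: [521.5, -392.6, 5.7]
eef_rot: [-0.004, 0.0, 1.0, 0.003]
force: [-10.4, 9.4, 40.7]
grip_width: 59.6
gripper_force: 48.8
```

>>> {"api": "drive_tool", "payload": {"steps": [{"hand":255,"dx":0,"dy":0,"dz":2,"ax":0,"ay":0,"az":0},{"hand":255,"dx":0,"dy":0,"dz":0,"ax":0,"ay":0,"az":0},{"hand":255,"dx":0,"dy":0,"dz":0,"ax":0,"ay":0,"az":0}]}}

```text
clock: 7.2
tcp_pos: [525.6, -395.5, 8.6]
eef_rot: [0.0, -0.0, 1.0, -0.0]
force: [-0.2, -1.0, -1.2]
grip_width: 59.4
gripper_force: 43.8
```

>>> {"api": "drive_tool", "payload": {"steps": [{"hand":255,"dx":0,"dy":0,"dz":1,"ax":0,"ay":0,"az":0},{"hand":60,"dx":0,"dy":0,"dz":0,"ax":0,"ay":0,"az":0},{"hand":0,"dx":0,"dy":0,"dz":0,"ax":0,"ay":0,"az":0},{"hand":0,"dx":0,"dy":0,"dz":0,"ax":0,"ay":0,"az":0},{"hand":0,"dx":0,"dy":0,"dz":-20,"ax":0,"ay":0,"az":0},{"hand":0,"dx":0,"dy":0,"dz":-40,"ax":0,"ay":0,"az":0},{"hand":0,"dx":0,"dy":0,"dz":-40,"ax":0,"ay":0,"az":0},{"hand":0,"dx":0,"dy":0,"dz":-40,"ax":0,"ay":0,"az":0}]}}

```text
clock: 8.0
tcp_pos: [525.1, -395.2, 148.8]
eef_rot: [0.0, -0.0, 1.0, 0.0]
force: [0.8, -0.4, 0.5]
grip_width: 85.4
gripper_force: 0.0
```

```bash
sleep 0; python3 - <<'E'
from m import *
r.camera("top")
c=cam("wrist"); cv2.imwrite("pics/w6.png",c["frame"]); s=r.read_state(); print(s["tcp_pos"])
hsv=cv2.cvtColor(c["frame"],cv2.COLOR_BGR2HSV); g=hsv[...,2]
for lab,mk,z in (("ad",(hsv[...,1]<70)&(g>110),28),("mat",((hsv[...,1]<110)|(g<85)),4)):
    b=np.zeros(g.shape,np.uint8); u,v=proj(c,(523,-395,z)); w=72; b[int(v-w):int(v+w),int(u-w):int(u+w)]=1
    cs,_=cv2.findContours((b*mk).astype(np.uint8),cv2.RETR_EXTERNAL,cv2.CHAIN_APPROX_NONE); k=max(cs,key=cv2.contourArea)[:,0].astype(float)
    q=pts(c,k,z); print(lab,(u,v),cv2.minAreaRect(q),cv2.minEnclosingCircle(q))
E
```

```text
[ 529.10057259 -398.92424942  155.35047921]
ad (np.float64(287.5995321312845), np.float64(202.03067177912584)) ((523.1861572265625, -395.87664794921875), (61.560543060302734, 60.550655364990234), 43.247920989990234) ((522.9329223632812, -395.97735595703125), 31.207744598388672)
mat (np.float64(287.41429087779096), np.float64(196.45138724671747)) ((522.6846313476562, -395.7510986328125), (82.34326934814453, 82.53324890136719), 72.09466552734375) ((523.2743530273438, -395.8379821777344), 42.02362060546875)
```

View pics/w6.png

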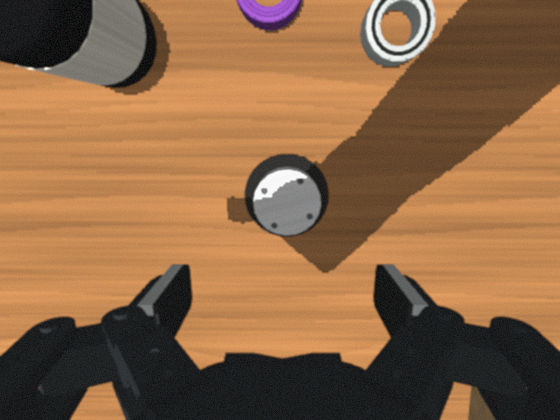

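Adapter is centred on the mat: centres agree within 1 mm, both near (287,200). Now the filter.

>>> {"api": "drive_tool", "payload": {"steps": [{"hand":0,"dx":-10,"dy":40,"dz":-10,"ax":0,"ay":0,"az":0},{"hand":0,"dx":-10,"dy":40,"dz":-10,"ax":0,"ay":0,"az":0},{"hand":0,"dx":-10,"dy":40,"dz":-10,"ax":0,"ay":0,"az":0},{"hand":0,"dx":-10,"dy":40,"dz":-10,"ax":0,"ay":0,"az":0},{"hand":0,"dx":-10,"dy":40,"dz":-10,"ax":0,"ay":0,"az":0},{"hand":0,"dx":-10,"dy":40,"dz":0,"ax":0,"ay":0,"az":0},{"hand":0,"dx":-10,"dy":40,"dz":0,"ax":0,"ay":0,"az":0},{"hand":0,"dx":-10,"dy":40,"dz":0,"ax":0,"ay":0,"az":0}]}}

```text
clock: 8.9
tcp_pos: [605.2, -73.7, 197.2]
eef_rot: [0.0, -0.0, 1.0, -0.0]
force: [1.0, -0.2, 0.9]
grip_width: 85.2
gripper_force: 0.0
```

>>> {"api": "drive_tool", "payload": {"steps": [{"hand":0,"dx":-12,"dy":40,"dz":0,"ax":0,"ay":0,"az":0},{"hand":0,"dx":-13,"dy":40,"dz":0,"ax":0,"ay":0,"az":0},{"hand":0,"dx":0,"dy":16,"dz":0,"ax":0,"ay":0,"az":0},{"hand":0,"dx":0,"dy":0,"dz":0,"ax":0,"ay":0,"az":0},{"hand":0,"dx":0,"dy":0,"dz":0,"ax":0,"ay":0,"az":0},{"hand":0,"dx":0,"dy":0,"dz":0,"ax":0,"ay":0,"az":0}]}}

```text
clock: 9.5
tcp_pos: [629.8, 19.4, 197.1]
eef_rot: [-0.0, 0.001, 1.0, -0.0]
force: [-0.3, -0.3, -0.4]
grip_width: 85.3
gripper_force: 0.0
```

```bash
python3 - <<'E'
from m import *
c=cam("wrist"); cv2.imwrite("pics/w7.png",c["frame"]); s=r.read_state(); print(s["tcp_pos"])
u,v=proj(c,(630,21,40)); print(u,v); k=blob(c,u,v,70)
print(k.min(0),k.max(0))
for vv,z in ((k[:,1].max(),66),(k[:,1].max(),80),(k[:,1].min(),0)):
    uu=k[k[:,1]==vv,0].mean(); print(z,ray(c,uu,vv,z))
for uu in (k[:,0].min(),k[:,0].max()):
    vv=k[k[:,0]==uu,1].mean(); print(ray(c,uu,vv,66),ray(c,uu,vv,0))
E
```

```text
[629.79966633  19.18333496 197.21671285]
284.27464848299326 202.9033177731669
[253. 170.] [314. 240.]
66 [660.18502156  23.93754402  66.        ]
80 [655.14237009  23.70526942  80.        ]
0 [601.79093976  20.34369916   0.        ]
[628.85004963  -8.00408611  66.        ] [645.074222   -14.60354345   0.        ]
[630.9766185   48.34779899  66.        ] [647.71306318  55.32303002   0.        ]
```

View pics/w7.png

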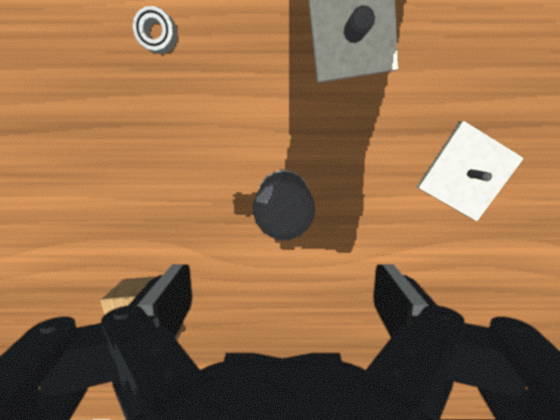

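Filter seen at (283,205); both edges give a centre of (631,20). Gripping it.

>>> {"api": "drive_tool", "payload": {"steps": [{"hand":0,"dx":-1,"dy":0,"dz":40,"ax":0,"ay":0,"az":0},{"hand":0,"dx":0,"dy":0,"dz":40,"ax":0,"ay":0,"az":0},{"hand":0,"dx":0,"dy":0,"dz":40,"ax":0,"ay":0,"az":0},{"hand":0,"dx":0,"dy":0,"dz":35,"ax":0,"ay":0,"az":0},{"hand":0,"dx":0,"dy":0,"dz":15,"ax":0,"ay":0,"az":0},{"hand":0,"dx":0,"dy":0,"dz":7,"ax":0,"ay":0,"az":0},{"hand":0,"dx":0,"dy":0,"dz":0,"ax":0,"ay":0,"az":0},{"hand":0,"dx":0,"dy":0,"dz":0,"ax":0,"ay":0,"az":0}]}}

```text
clock: 10.35
tcp_pos: [632.9, 20.2, 22.3]
eef_rot: [0.002, 0.0, 1.0, -0.0]
force: [0.2, -0.2, -0.4]
grip_width: 85.7
gripper_force: 0.0
```

>>> {"api": "drive_tool", "payload": {"steps": [{"hand":255,"dx":0,"dy":0,"dz":0,"ax":0,"ay":0,"az":0},{"hand":255,"dx":0,"dy":0,"dz":0,"ax":0,"ay":0,"az":0},{"hand":255,"dx":0,"dy":0,"dz":0,"ax":0,"ay":0,"az":0},{"hand":255,"dx":0,"dy":0,"dz":0,"ax":0,"ay":0,"az":0},{"hand":255,"dx":0,"dy":0,"dz":0,"ax":0,"ay":0,"az":0},{"hand":255,"dx":0,"dy":0,"dz":0,"ax":0,"ay":0,"az":0}], "squeeze": 40}}

```text
clock: 10.95
tcp_pos: [632.6, 20.3, 22.3]
eef_rot: [0.002, -0.0, 1.0, -0.0]
force: [-1.1, -0.4, 6.8]
grip_width: 56.9
gripper_force: 43.4
```

>>> {"api": "drive_tool", "payload": {"steps": [{"hand":255,"dx":0,"dy":0,"dz":-10,"ax":0,"ay":0,"az":0},{"hand":255,"dx":0,"dy":0,"dz":-20,"ax":0,"ay":0,"az":0},{"hand":255,"dx":0,"dy":0,"dz":-35,"ax":0,"ay":0,"az":0},{"hand":255,"dx":0,"dy":0,"dz":-35,"ax":0,"ay":0,"az":0},{"hand":255,"dx":0,"dy":0,"dz":0,"ax":0,"ay":0,"az":0},{"hand":255,"dx":0,"dy":0,"dz":0,"ax":0,"ay":0,"az":0},{"hand":255,"dx":0,"dy":0,"dz":0,"ax":0,"ay":0,"az":0}]}}

```text
clock: 11.65
tcp_pos: [629.2, 20.8, 118.3]
eef_rot: [-0.002, -0.0, 1.0, 0.0]
force: [-0.2, -0.1, -3.4]
grip_width: 56.9
gripper_force: 43.8
```

```bash
python3 - <<'E'
from m import *
c=cam("wrist"); cv2.imwrite("pics/w8.png",c["frame"]); s=r.read_state(); print(s["tcp_pos"],s["grip_width"],s["force"])
E
```

```text
[628.96517618  20.86968545 117.90112737] 57.4659475353238 [ 0.29913275  0.17467164 -2.95485804]
```

View pics/w8.png

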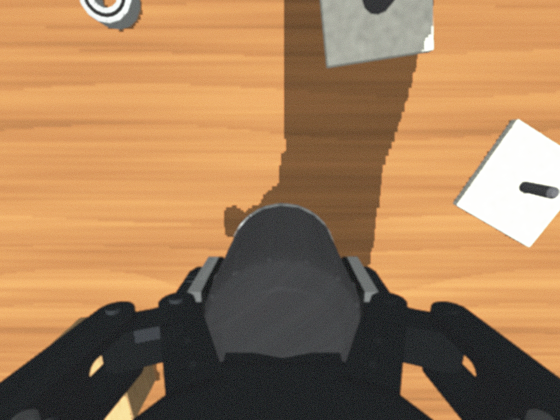

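Filter is held upright, base edge at (283,205). Carrying it over the adapter.

>>> {"api": "drive_tool", "payload": {"steps": [{"hand":255,"dx":10,"dy":-35,"dz":0,"ax":0,"ay":0,"az":0},{"hand":255,"dx":10,"dy":-40,"dz":0,"ax":0,"ay":0,"az":0},{"hand":255,"dx":10,"dy":-40,"dz":0,"ax":0,"ay":0,"az":0},{"hand":255,"dx":10,"dy":-40,"dz":0,"ax":0,"ay":0,"az":0},{"hand":255,"dx":10,"dy":-40,"dz":0,"ax":0,"ay":0,"az":0},{"hand":255,"dx":10,"dy":-40,"dz":0,"ax":0,"ay":0,"az":0},{"hand":255,"dx":10,"dy":-40,"dz":0,"ax":0,"ay":0,"az":0},{"hand":255,"dx":10,"dy":-40,"dz":0,"ax":0,"ay":0,"az":0}]}}

```text
clock: 12.5
tcp_pos: [549.2, -295.0, 118.0]
eef_rot: [-0.002, -0.0, 1.0, 0.001]
force: [0.8, -0.3, -2.9]
grip_width: 57.1
gripper_force: 44.1
```

>>> {"api": "drive_tool", "payload": {"steps": [{"hand":255,"dx":10,"dy":-40,"dz":0,"ax":0,"ay":0,"az":0},{"hand":255,"dx":10,"dy":-40,"dz":0,"ax":0,"ay":0,"az":0},{"hand":255,"dx":6,"dy":-21,"dz":0,"ax":0,"ay":0,"az":0},{"hand":255,"dx":0,"dy":0,"dz":20,"ax":0,"ay":0,"az":0},{"hand":255,"dx":0,"dy":0,"dz":20,"ax":0,"ay":0,"az":0},{"hand":255,"dx":0,"dy":0,"dz":10,"ax":0,"ay":0,"az":0},{"hand":255,"dx":0,"dy":0,"dz":0,"ax":0,"ay":0,"az":0},{"hand":255,"dx":0,"dy":0,"dz":0,"ax":0,"ay":0,"az":0}]}}

```text
clock: 13.3
tcp_pos: [525.0, -394.8, 69.7]
eef_rot: [-0.001, -0.0, 1.0, 0.0]
force: [0.8, -1.0, -3.7]
grip_width: 57.1
gripper_force: 44.2
```

```bash
python3 - <<'E'
from m import *
P=[]
for i in range(4):
    s=r.read_state(); P.append(np.r_[s["tcp_pos"],s["force"][2]]); r.camera("wrist")
print(np.round(P,1)); c=cam("wrist"); cv2.imwrite("pics/w9.png",c["frame"])
hsv=cv2.cvtColor(c["frame"],cv2.COLOR_BGR2HSV)
print(proj(c,(523.5,-395.7,28)))
for v in range(120,230,6): print(v,c["frame"][v,283],end=" ")
E
```

```text
[[ 525.  -394.8   69.7   -3.7]
 [ 525.6 -395.4   70.7   -2.7]
 [ 526.  -395.7   71.3   -2.8]
 [ 526.1 -395.8   71.5   -2.2]]
[282.94933621 237.70393174]
120 [100 163 225] 126 [107 174 237] 132 [103 165 229] 138 [105 166 229] 144 [ 95 156 219] 150 [113 180 241] 156 [105 166 230] 162 [100 164 227] 168 [ 69  92 122] 174 [66 70 68] 180 [60 65 64] 186 [129 128 130] 192 [254 254 254] 198 [173 173 171] 204 [161 162 158] 210 [58 56 51] 216 [60 58 60] 222 [60 62 59] 228 [69 66 67]
```

View pics/w9.png

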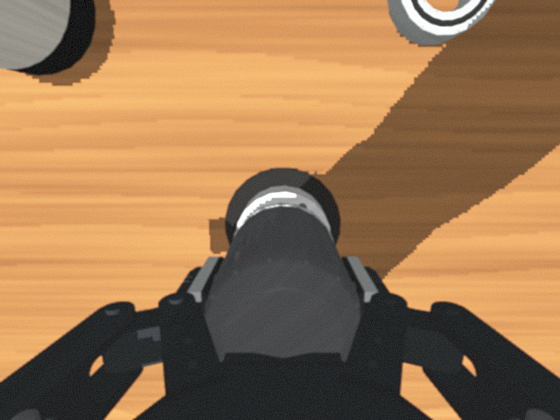

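The adapter shows below the filter (front edge v≈185) and they line up laterally. The filter is about 2.5 mm too far out in x. Correcting and lowering slowly.

>>> {"api": "drive_tool", "payload": {"steps": [{"hand":255,"dx":2.5,"dy":0,"dz":0,"ax":0,"ay":0,"az":0},{"hand":255,"dx":0,"dy":0,"dz":5,"ax":0,"ay":0,"az":0},{"hand":255,"dx":0,"dy":0,"dz":5,"ax":0,"ay":0,"az":0},{"hand":255,"dx":0,"dy":0,"dz":4,"ax":0,"ay":0,"az":0},{"hand":255,"dx":0,"dy":0,"dz":2,"ax":0,"ay":0,"az":0},{"hand":255,"dx":0,"dy":0,"dz":0,"ax":0,"ay":0,"az":0},{"hand":255,"dx":0,"dy":0,"dz":0,"ax":0,"ay":0,"az":0},{"hand":255,"dx":0,"dy":0,"dz":0,"ax":0,"ay":0,"az":0}]}}

```text
clock: 14.35
tcp_pos: [522.9, -395.5, 54.5]
eef_rot: [0.0, -0.0, 1.0, -0.0]
force: [-0.1, 0.3, -4.0]
grip_width: 57.3
gripper_force: 44.2
```

>>> {"api": "drive_tool", "payload": {"steps": [{"hand":255,"dx":0,"dy":0,"dz":1,"ax":0,"ay":0,"az":0},{"hand":255,"dx":0,"dy":0,"dz":1,"ax":0,"ay":0,"az":0},{"hand":255,"dx":0,"dy":0,"dz":0,"ax":0,"ay":0,"az":0},{"hand":255,"dx":0,"dy":0,"dz":0,"ax":0,"ay":0,"az":0}]}}

```text
clock: 14.75
tcp_pos: [522.7, -395.3, 52.3]
eef_rot: [-0.0, -0.0, 1.0, 0.0]
force: [-0.1, -0.5, -3.9]
grip_width: 57.4
gripper_force: 44.2
```

>>> {"api": "drive_tool", "payload": {"steps": [{"hand":255,"dx":0,"dy":0,"dz":1,"ax":0,"ay":0,"az":0},{"hand":255,"dx":0,"dy":0,"dz":0.5,"ax":0,"ay":0,"az":0},{"hand":255,"dx":0,"dy":0,"dz":0,"ax":0,"ay":0,"az":0},{"hand":255,"dx":0,"dy":0,"dz":0,"ax":0,"ay":0,"az":0}]}}

```text
clock: 15.15
tcp_pos: [522.7, -395.3, 50.8]
eef_rot: [-0.0, -0.0, 1.0, 0.0]
force: [0.4, -0.2, -3.7]
grip_width: 57.2
gripper_force: 44.2
```

>>> {"api": "drive_tool", "payload": {"steps": [{"hand":255,"dx":0,"dy":0,"dz":1,"ax":0,"ay":0,"az":0},{"hand":255,"dx":0,"dy":0,"dz":0,"ax":0,"ay":0,"az":0},{"hand":255,"dx":0,"dy":0,"dz":0.5,"ax":0,"ay":0,"az":0},{"hand":255,"dx":0,"dy":0,"dz":0,"ax":0,"ay":0,"az":0}]}}

```text
clock: 15.55
tcp_pos: [522.8, -395.5, 50.3]
eef_rot: [0.0, -0.0, 1.0, -0.0]
force: [-2.7, 1.7, 5.9]
grip_width: 56.8
gripper_force: 44.8
```

>>> {"api": "drive_tool", "payload": {"steps": [{"hand":100,"dx":0,"dy":0,"dz":-0.5,"ax":0,"ay":0,"az":0},{"hand":50,"dx":0,"dy":0,"dz":0,"ax":0,"ay":0,"az":0},{"hand":0,"dx":0,"dy":0,"dz":0,"ax":0,"ay":0,"az":0},{"hand":0,"dx":0,"dy":0,"dz":0,"ax":0,"ay":0,"az":0},{"hand":0,"dx":0,"dy":0,"dz":0,"ax":0,"ay":0,"az":0}]}}

```text
clock: 16.05
tcp_pos: [522.8, -395.5, 49.6]
eef_rot: [0.0, -0.0, 1.0, -0.0]
force: [-0.9, 0.4, 0.1]
grip_width: 85.2
gripper_force: 0.0
```

>>> {"api": "drive_tool", "payload": {"steps": [{"hand":0,"dx":0,"dy":0,"dz":-10,"ax":0,"ay":0,"az":0},{"hand":0,"dx":0,"dy":0,"dz":-25,"ax":0,"ay":0,"az":0},{"hand":0,"dx":0,"dy":0,"dz":-30,"ax":0,"ay":0,"az":0},{"hand":0,"dx":0,"dy":0,"dz":-30,"ax":0,"ay":0,"az":0},{"hand":0,"dx":0,"dy":0,"dz":-30,"ax":0,"ay":0,"az":0},{"hand":0,"dx":0,"dy":0,"dz":-20,"ax":0,"ay":0,"az":0},{"hand":0,"dx":0,"dy":0,"dz":0,"ax":0,"ay":0,"az":0},{"hand":0,"dx":0,"dy":0,"dz":0,"ax":0,"ay":0,"az":0}]}}

```text
clock: 16.85
tcp_pos: [522.9, -395.6, 195.5]
eef_rot: [0.001, -0.0, 1.0, -0.0]
force: [-0.4, 0.5, -1.1]
grip_width: 85.3
gripper_force: 0.0
```

```bash
python3 - <<'E'
from m import *
a=cam("wrist")["frame"]; s=r.read_state(); print(s["tcp_pos"])
b=cam("scene")["frame"][230:400,60:340]; b=cv2.resize(b,None,fx=2,fy=2)
im=np.zeros((420,800,3),np.uint8); im[:,:400]=a[:,80:480]; im[:340,400:]=b[:,60:460]; cv2.imwrite("pics/w10.png",im)
E
```

```text
[ 522.30586069 -395.02115483  194.20893163]
```

View pics/w10.png

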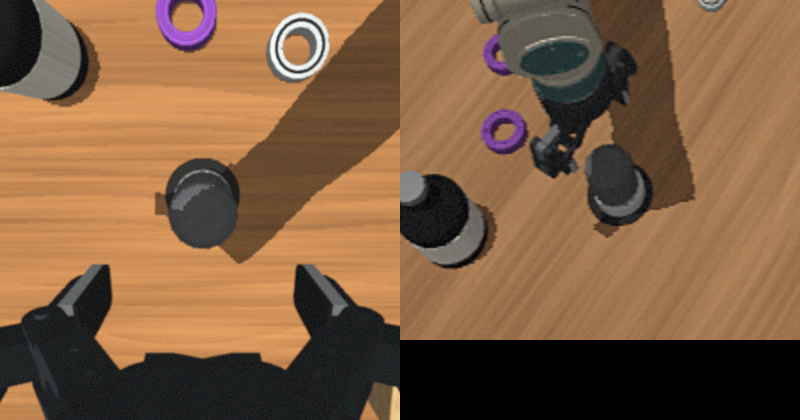

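Filter stands upright on the adapter, with the adapter and mat rims visible evenly around its foot. Next, the large bearing at (298,46) in the wrist half. The purple ring is clear of it.

>>> {"api": "drive_tool", "payload": {"steps": [{"hand":0,"dx":36,"dy":22,"dz":0,"ax":0,"ay":0,"az":0},{"hand":0,"dx":36,"dy":23,"dz":0,"ax":0,"ay":0,"az":0},{"hand":0,"dx":36,"dy":23,"dz":0,"ax":0,"ay":0,"az":0},{"hand":0,"dx":35,"dy":23,"dz":0,"ax":0,"ay":0,"az":0},{"hand":0,"dx":0,"dy":0,"dz":35,"ax":0,"ay":0,"az":0},{"hand":0,"dx":0,"dy":0,"dz":30,"ax":0,"ay":0,"az":0},{"hand":0,"dx":0,"dy":0,"dz":0,"ax":0,"ay":0,"az":0},{"hand":0,"dx":0,"dy":0,"dz":0,"ax":0,"ay":0,"az":0}]}}

```text
clock: 17.75
tcp_pos: [378.8, -303.5, 128.8]
eef_rot: [-0.001, -0.0, 1.0, 0.001]
force: [0.6, -0.7, 0.9]
grip_width: 85.2
gripper_force: 0.0
```

```bash
python3 - <<'E'
from m import *
for i in range(3): r.camera("wrist")
E
python3 look.py 379 -305 22 65; python3 look.py 379 -305 11 65
```

```text
17.95 [ 380.8 -305.5  131.2] [ 0.001 -0.     1.    -0.001] 85.38903228316867
(np.float64(283.3345767310995), np.float64(212.91473657612244)) rect [ 376.7 -305.5] [56.3 56.8] 45.3 circ [ 376.4 -305.6] 29.1 cen 376.5 -305.7
18.0 [ 380.7 -305.4  131.2] [ 0.001 -0.     1.    -0.001] 84.9822836800311
(np.float64(283.39954988879526), np.float64(209.62974457129522)) rect [ 378.8 -305.8] [59.4 58. ] 0.1 circ [ 379.2 -305.4] 30.2 cen 379.3 -305.7
```

>>> {"api": "drive_tool", "payload": {"steps": [{"hand":0,"dx":4,"dy":0,"dz":40,"ax":0,"ay":0,"az":0},{"hand":0,"dx":0,"dy":0,"dz":40,"ax":0,"ay":0,"az":0},{"hand":0,"dx":0,"dy":0,"dz":28,"ax":0,"ay":0,"az":0},{"hand":0,"dx":0,"dy":0,"dz":14,"ax":0,"ay":0,"az":0},{"hand":0,"dx":0,"dy":0,"dz":6,"ax":0,"ay":0,"az":0},{"hand":0,"dx":0,"dy":0,"dz":0,"ax":0,"ay":0,"az":0},{"hand":0,"dx":0,"dy":0,"dz":0,"ax":0,"ay":0,"az":0}]}}

```text
clock: 18.7
tcp_pos: [376.7, -305.4, 2.9]
eef_rot: [0.001, -0.0, 1.0, -0.001]
force: [-0.4, -0.8, -1.2]
grip_width: 85.3
gripper_force: 0.0
```

>>> {"api": "drive_tool", "payload": {"steps": [{"hand":255,"dx":0,"dy":0,"dz":0,"ax":0,"ay":0,"az":0},{"hand":255,"dx":0,"dy":0,"dz":0,"ax":0,"ay":0,"az":0},{"hand":255,"dx":0,"dy":0,"dz":0,"ax":0,"ay":0,"az":0},{"hand":255,"dx":0,"dy":0,"dz":0,"ax":0,"ay":0,"az":0},{"hand":255,"dx":0,"dy":0,"dz":0,"ax":0,"ay":0,"az":0},{"hand":255,"dx":0,"dy":0,"dz":0,"ax":0,"ay":0,"az":0}]}}

```text
clock: 19.3
tcp_pos: [376.4, -305.4, 3.4]
eef_rot: [0.001, -0.0, 1.0, -0.001]
force: [-2.3, -0.0, 6.9]
grip_width: 55.4
gripper_force: 40.9
```

>>> {"api": "drive_tool", "payload": {"steps": [{"hand":255,"dx":0,"dy":0,"dz":-10,"ax":0,"ay":0,"az":0},{"hand":255,"dx":0,"dy":0,"dz":-20,"ax":0,"ay":0,"az":0},{"hand":255,"dx":0,"dy":0,"dz":-35,"ax":0,"ay":0,"az":0},{"hand":255,"dx":0,"dy":0,"dz":-35,"ax":0,"ay":0,"az":0},{"hand":255,"dx":0,"dy":0,"dz":0,"ax":0,"ay":0,"az":0},{"hand":255,"dx":0,"dy":0,"dz":0,"ax":0,"ay":0,"az":0},{"hand":255,"dx":0,"dy":0,"dz":0,"ax":0,"ay":0,"az":0}]}}

```text
clock: 20.0
tcp_pos: [374.6, -303.2, 100.6]
eef_rot: [-0.001, -0.0, 1.0, 0.001]
force: [-0.0, 0.7, -2.7]
grip_width: 54.9
gripper_force: 43.2
```

```bash
cat > held.py <<'E'
import sys
from m import *
# held round part: top height above TCP z given; bright low-sat blob between pads
for i in range(2): r.camera("wrist")
h=float(sys.argv[1]); c=cam("wrist"); s=r.read_state(); t=s["tcp_pos"]; print(t.round(1),s["grip_width"],s["force"].round(1))
if len(sys.argv)>2: cv2.imwrite(sys.argv[2],c["frame"])
u,v=proj(c,t+[0,0,h]); hsv=cv2.cvtColor(c["frame"],cv2.COLOR_BGR2HSV)
b=np.zeros(hsv.shape[:2],np.uint8); b[int(v)-85:345,int(u)-75:int(u)+75]=1
m=b*((hsv[...,1]<70)&(hsv[...,2]>100)).astype(np.uint8)
cs,hr=cv2.findContours(m,cv2.RETR_CCOMP,cv2.CHAIN_APPROX_NONE)
for k in sorted(cs,key=cv2.contourArea)[-3:]:
    q=pts(c,k[:,0].astype(float),t[2]+h); rc=cv2.minAreaRect(q); print("rel",np.round(np.array(rc[0])-t[:2],1),np.round(rc[1],1))
E
python3 held.py 20 pics/w11.png
```

```text
[ 374.5 -303.2  100.2] 55.101455438015876 [ 0.3 -0.4 -2.7]
rel [ 0.5 -0.2] [39.5 39.2]
rel [ 0.4 -0.1] [47.2 46.9]
rel [-2.9 -0.8] [59.  53.7]
```

>>> {"api": "drive_tool", "payload": {"steps": [{"hand":255,"dx":-16,"dy":35,"dz":0,"ax":0,"ay":0,"az":0},{"hand":255,"dx":-16,"dy":40,"dz":0,"ax":0,"ay":0,"az":0},{"hand":255,"dx":-16,"dy":40,"dz":0,"ax":0,"ay":0,"az":0},{"hand":255,"dx":-16,"dy":40,"dz":0,"ax":0,"ay":0,"az":0},{"hand":255,"dx":-16,"dy":40,"dz":0,"ax":0,"ay":0,"az":0},{"hand":255,"dx":-16,"dy":40,"dz":0,"ax":0,"ay":0,"az":0},{"hand":255,"dx":-16,"dy":40,"dz":0,"ax":0,"ay":0,"az":0},{"hand":255,"dx":-16,"dy":40,"dz":0,"ax":0,"ay":0,"az":0}]}}

```text
clock: 20.95
tcp_pos: [503.2, 12.5, 100.7]
eef_rot: [-0.001, -0.0, 1.0, 0.0]
force: [-0.1, -0.5, -1.9]
grip_width: 54.9
gripper_force: 43.3
```

>>> {"api": "drive_tool", "payload": {"steps": [{"hand":255,"dx":-16,"dy":40,"dz":0,"ax":0,"ay":0,"az":0},{"hand":255,"dx":-21,"dy":38,"dz":0,"ax":0,"ay":0,"az":0},{"hand":255,"dx":0,"dy":0,"dz":0,"ax":0,"ay":0,"az":0},{"hand":255,"dx":0,"dy":0,"dz":0,"ax":0,"ay":0,"az":0},{"hand":255,"dx":0,"dy":0,"dz":0,"ax":0,"ay":0,"az":0}]}}

```text
clock: 21.45
tcp_pos: [539.2, 88.0, 100.7]
eef_rot: [-0.001, 0.0, 1.0, -0.0]
force: [0.4, 0.5, -2.9]
grip_width: 55.4
gripper_force: 43.5
```

```bash
python3 - <<'E'
from m import *
for i in range(2): r.camera("wrist")
E
python3 look.py 467 89 8 75 pics/w12.png
python3 held.py 19
```

```text
21.6 [539.7  87.6 101.4] [-0.001  0.001  1.    -0.   ] 55.13271518679395
(np.float64(284.4341199929875), np.float64(126.45135132590713)) rect [466.9  88.5] [80.7 80.8] 8.2 circ [466.9  88.6] 56.1 cen 466.9 88.5
[540.3  87.8 101.8] 54.97815094485434 [ 0.5 -0.2 -2.8]
rel [ 0.7 -0.2] [39.4 39. ]
rel [ 0.8 -0.4] [47.9 47.5]
rel [-2.3 -1.1] [59.4 54. ]
```

View pics/w12.png

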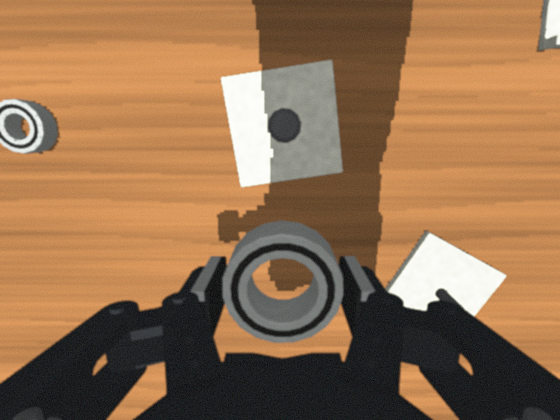

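Stand plate at (284,125) with the post at its centre; bearing held level. Moving over the post and lowering.

>>> {"api": "drive_tool", "payload": {"steps": [{"hand":255,"dx":37,"dy":1,"dz":0,"ax":0,"ay":0,"az":0},{"hand":255,"dx":36.5,"dy":0,"dz":0,"ax":0,"ay":0,"az":0},{"hand":255,"dx":0,"dy":0,"dz":0,"ax":0,"ay":0,"az":0},{"hand":255,"dx":0,"dy":0,"dz":20,"ax":0,"ay":0,"az":0},{"hand":255,"dx":0,"dy":0,"dz":20,"ax":0,"ay":0,"az":0},{"hand":255,"dx":0,"dy":0,"dz":0,"ax":0,"ay":0,"az":0},{"hand":255,"dx":0,"dy":0,"dz":0,"ax":0,"ay":0,"az":0},{"hand":255,"dx":0,"dy":0,"dz":0,"ax":0,"ay":0,"az":0}]}}

```text
clock: 22.55
tcp_pos: [468.2, 89.5, 62.8]
eef_rot: [0.001, 0.0, 1.0, 0.0]
force: [0.0, -0.1, -1.8]
grip_width: 55.3
gripper_force: 43.6
```

>>> {"api": "drive_tool", "payload": {"steps": [{"hand":255,"dx":0,"dy":0,"dz":10,"ax":0,"ay":0,"az":0},{"hand":255,"dx":0,"dy":0,"dz":10,"ax":0,"ay":0,"az":0},{"hand":255,"dx":0,"dy":0,"dz":10,"ax":0,"ay":0,"az":0},{"hand":255,"dx":0,"dy":0,"dz":10,"ax":0,"ay":0,"az":0},{"hand":255,"dx":0,"dy":0,"dz":5,"ax":0,"ay":0,"az":0},{"hand":255,"dx":0,"dy":0,"dz":0,"ax":0,"ay":0,"az":0},{"hand":255,"dx":0,"dy":0,"dz":0,"ax":0,"ay":0,"az":0},{"hand":255,"dx":0,"dy":0,"dz":0,"ax":0,"ay":0,"az":0}]}}

```text
clock: 23.35
tcp_pos: [467.6, 89.6, 17.2]
eef_rot: [0.0, -0.0, 1.0, 0.0]
force: [0.3, 0.0, -2.2]
grip_width: 55.0
gripper_force: 43.6
```

>>> {"api": "drive_tool", "payload": {"steps": [{"hand":255,"dx":0,"dy":0,"dz":2.5,"ax":0,"ay":0,"az":0},{"hand":255,"dx":0,"dy":0,"dz":2.5,"ax":0,"ay":0,"az":0},{"hand":255,"dx":0,"dy":0,"dz":0,"ax":0,"ay":0,"az":0},{"hand":100,"dx":0,"dy":0,"dz":0,"ax":0,"ay":0,"az":0},{"hand":50,"dx":0,"dy":0,"dz":0,"ax":0,"ay":0,"az":0},{"hand":0,"dx":0,"dy":0,"dz":0,"ax":0,"ay":0,"az":0},{"hand":0,"dx":0,"dy":0,"dz":0,"ax":0,"ay":0,"az":0},{"hand":0,"dx":0,"dy":0,"dz":0,"ax":0,"ay":0,"az":0}]}}

```text
clock: 24.15
tcp_pos: [467.5, 89.6, 12.1]
eef_rot: [0.0, -0.0, 1.0, 0.0]
force: [0.0, -0.5, -0.0]
grip_width: 85.3
gripper_force: 0.0
```

>>> {"api": "drive_tool", "payload": {"steps": [{"hand":0,"dx":0,"dy":0,"dz":-10,"ax":0,"ay":0,"az":0},{"hand":0,"dx":0,"dy":0,"dz":-30,"ax":0,"ay":0,"az":0},{"hand":0,"dx":0,"dy":0,"dz":-40,"ax":0,"ay":0,"az":0},{"hand":0,"dx":0,"dy":0,"dz":-40,"ax":0,"ay":0,"az":0},{"hand":0,"dx":0,"dy":0,"dz":0,"ax":0,"ay":0,"az":0},{"hand":0,"dx":0,"dy":0,"dz":0,"ax":0,"ay":0,"az":0},{"hand":0,"dx":0,"dy":0,"dz":0,"ax":0,"ay":0,"az":0}]}}

```text
clock: 24.85
tcp_pos: [466.1, 89.6, 131.1]
eef_rot: [-0.001, -0.0, 1.0, -0.0]
force: [-0.1, -0.5, 0.3]
grip_width: 85.1
gripper_force: 0.0
```

```bash
python3 - <<'E'
from m import *
for i in range(2): r.camera("wrist")
c=cam("wrist"); cv2.imwrite("pics/w13.png",c["frame"]); print(r.read_state()["tcp_pos"])
for p in ((467,89,30),(467,89,8)): print(proj(c,p))
hsv=cv2.cvtColor(c["frame"],cv2.COLOR_BGR2HSV)
u,v=map(int,proj(c,(467,89,30)))
m=(hsv[...,2]<100).astype(np.uint8); b=np.zeros_like(m); b[v-55:v+55,u-55:u+55]=1
cs,_=cv2.findContours(m*b,cv2.RETR_CCOMP,cv2.CHAIN_APPROX_NONE)
for k in cs:
    if cv2.contourArea(k)<60: continue
    for z in (30,): q=pts(c,k[:,0].astype(float),z); print(z,cv2.minAreaRect(q))
E
```

```text
[465.62540202  89.50964969 130.26865796]
[281.98324489 219.98280645]
[282.02263305 213.26764894]
30 ((466.676025390625, 48.09409713745117), (10.849163055419922, 21.563844680786133), 87.22633361816406)
30 ((468.9437561035156, 88.98782348632812), (31.239118576049805, 29.92281150817871), 44.466796875)
30 ((468.5517883300781, 89.4103012084961), (47.3716926574707, 47.382755279541016), 44.865596771240234)
30 ((468.355712890625, 89.40794372558594), (40.10607147216797, 40.18174743652344), 45.304351806640625)
30 ((472.88018798828125, 106.79694366455078), (84.62841033935547, 52.663211822509766), 2.6008553504943848)
30 ((503.6631774902344, 124.56117248535156), (9.275958061218262, 19.732952117919922), 0.01620781235396862)
```

Large bearing is seated: its ring diameters fit z=30, centre (468.5,89.4). Next the small bearing.

>>> {"api": "drive_tool", "payload": {"steps": [{"hand":0,"dx":0,"dy":-40,"dz":0,"ax":0,"ay":0,"az":0},{"hand":0,"dx":0,"dy":-40,"dz":0,"ax":0,"ay":0,"az":0},{"hand":0,"dx":0,"dy":-40,"dz":0,"ax":0,"ay":0,"az":0},{"hand":0,"dx":0,"dy":-40,"dz":10,"ax":0,"ay":0,"az":0},{"hand":0,"dx":0,"dy":-34,"dz":10,"ax":0,"ay":0,"az":0},{"hand":0,"dx":0,"dy":0,"dz":0,"ax":0,"ay":0,"az":0},{"hand":0,"dx":0,"dy":0,"dz":0,"ax":0,"ay":0,"az":0},{"hand":0,"dx":0,"dy":0,"dz":0,"ax":0,"ay":0,"az":0}]}}

```text
clock: 25.8
tcp_pos: [466.6, -103.5, 111.3]
eef_rot: [-0.001, -0.0, 1.0, 0.0]
force: [0.2, -0.4, 0.3]
grip_width: 84.9
gripper_force: 0.0
```

```bash
python3 - <<'E'
from m import *
for i in range(2): r.camera("wrist")
E
python3 look.py 467 -104 16 50; python3 look.py 467 -104 8 50
```

```text
25.95 [ 467.2 -103.3  111.9] [ 0.    -0.001  1.     0.   ] 85.34702891636599
(np.float64(281.6339117252686), np.float64(219.35263147399579)) rect [ 465.  -103.3] [39.5 38.1] 0.1 circ [ 465.2 -103.3] 20.3 cen 465.4 -103.2
26.0 [ 467.3 -103.4  112. ] [ 0.    -0.001  1.     0.   ] 85.81925354379275
(np.float64(281.74659709745856), np.float64(216.49470625640245)) rect [ 467.4 -103.4] [40.9 39.4] 0.1 circ [ 467.5 -103.4] 20.8 cen 467.7 -103.3
```

>>> {"api": "drive_tool", "payload": {"steps": [{"hand":0,"dx":1.5,"dy":0,"dz":40,"ax":0,"ay":0,"az":0},{"hand":0,"dx":0,"dy":0,"dz":35,"ax":0,"ay":0,"az":0},{"hand":0,"dx":0,"dy":0,"dz":20,"ax":0,"ay":0,"az":0},{"hand":0,"dx":0,"dy":0,"dz":10,"ax":0,"ay":0,"az":0},{"hand":0,"dx":0,"dy":0,"dz":3,"ax":0,"ay":0,"az":0},{"hand":0,"dx":0,"dy":0,"dz":0,"ax":0,"ay":0,"az":0},{"hand":0,"dx":0,"dy":0,"dz":0,"ax":0,"ay":0,"az":0}]}}

```text
clock: 26.7
tcp_pos: [467.0, -104.7, 5.0]
eef_rot: [0.001, -0.0, 1.0, -0.0]
force: [-0.7, -0.5, -0.4]
grip_width: 85.6
gripper_force: 0.0
```

>>> {"api": "drive_tool", "payload": {"steps": [{"hand":255,"dx":0,"dy":0,"dz":0,"ax":0,"ay":0,"az":0},{"hand":255,"dx":0,"dy":0,"dz":0,"ax":0,"ay":0,"az":0},{"hand":255,"dx":0,"dy":0,"dz":0,"ax":0,"ay":0,"az":0},{"hand":255,"dx":0,"dy":0,"dz":0,"ax":0,"ay":0,"az":0},{"hand":255,"dx":0,"dy":0,"dz":0,"ax":0,"ay":0,"az":0},{"hand":255,"dx":0,"dy":0,"dz":0,"ax":0,"ay":0,"az":0},{"hand":255,"dx":0,"dy":0,"dz":0,"ax":0,"ay":0,"az":0}], "squeeze": 30}}

```text
clock: 27.4
tcp_pos: [466.1, -104.4, 4.4]
eef_rot: [0.0, -0.0, 1.0, 0.0]
force: [-0.7, 0.9, 6.1]
grip_width: 35.5
gripper_force: 30.2
```

>>> {"api": "drive_tool", "payload": {"steps": [{"hand":255,"dx":0,"dy":0,"dz":-10,"ax":0,"ay":0,"az":0},{"hand":255,"dx":0,"dy":0,"dz":-20,"ax":0,"ay":0,"az":0},{"hand":255,"dx":0,"dy":0,"dz":-35,"ax":0,"ay":0,"az":0},{"hand":255,"dx":0,"dy":0,"dz":-35,"ax":0,"ay":0,"az":0},{"hand":255,"dx":0,"dy":0,"dz":0,"ax":0,"ay":0,"az":0},{"hand":255,"dx":0,"dy":0,"dz":0,"ax":0,"ay":0,"az":0},{"hand":255,"dx":0,"dy":0,"dz":0,"ax":0,"ay":0,"az":0}]}}

```text
clock: 28.1
tcp_pos: [464.4, -104.0, 102.8]
eef_rot: [-0.001, -0.0, 1.0, 0.0]
force: [0.5, -0.3, -1.2]
grip_width: 36.0
gripper_force: 30.5
```

```bash
python3 held.py 12 pics/w14.png
```

```text
[ 464.2 -103.9  102.3] 35.11181122377551 [ 0.3  0.2 -1.6]
rel [ 0.5 -0.3] [24.6 24. ]
rel [ 0.6 -0.2] [30.9 31.3]
rel [-2.4 -0.4] [40.8 35. ]
```

>>> {"api": "drive_tool", "payload": {"steps": [{"hand":255,"dx":-21,"dy":30,"dz":0,"ax":0,"ay":0,"az":0},{"hand":255,"dx":-21,"dy":33,"dz":0,"ax":0,"ay":0,"az":0},{"hand":255,"dx":-21,"dy":33,"dz":0,"ax":0,"ay":0,"az":0},{"hand":255,"dx":-21,"dy":33,"dz":0,"ax":0,"ay":0,"az":0},{"hand":255,"dx":-21,"dy":33,"dz":0,"ax":0,"ay":0,"az":0},{"hand":255,"dx":-21,"dy":33,"dz":0,"ax":0,"ay":0,"az":0},{"hand":255,"dx":-21,"dy":33,"dz":0,"ax":0,"ay":0,"az":0},{"hand":255,"dx":-21,"dy":33,"dz":0,"ax":0,"ay":0,"az":0}]}}

```text
clock: 29.05
tcp_pos: [633.4, 158.0, 102.2]
eef_rot: [-0.001, -0.0, 1.0, -0.0]
force: [0.4, -0.5, -0.4]
grip_width: 35.1
gripper_force: 30.5
```

>>> {"api": "drive_tool", "payload": {"steps": [{"hand":255,"dx":-21,"dy":33,"dz":0,"ax":0,"ay":0,"az":0},{"hand":255,"dx":-21,"dy":33,"dz":0,"ax":0,"ay":0,"az":0},{"hand":255,"dx":0,"dy":0,"dz":0,"ax":0,"ay":0,"az":0},{"hand":255,"dx":0,"dy":0,"dz":0,"ax":0,"ay":0,"az":0},{"hand":255,"dx":0,"dy":0,"dz":0,"ax":0,"ay":0,"az":0}]}}

```text
clock: 29.55
tcp_pos: [674.3, 221.8, 102.5]
eef_rot: [-0.001, 0.0, 1.0, -0.001]
force: [0.6, -0.1, -1.4]
grip_width: 35.4
gripper_force: 30.5
```

```bash
python3 - <<'E'
from m import *
for i in range(2): r.camera("wrist")
E
python3 look.py 603.5 222.7 8 75 pics/w15.png
python3 held.py 11.6
```

```text
29.7 [674.8 221.5 103.5] [-0.001  0.001  1.    -0.   ] 35.11577420628549
(np.float64(284.2906393447901), np.float64(128.49248234284954)) rect [604.1 222.7] [80.9 80.8] 61.3 circ [604.  222.7] 55.9 cen 604.2 222.8
[675.3 221.9 104. ] 35.36294389500526 [-0.6  0.6 -0.7]
rel [ 0.6 -0.3] [24.2 24. ]
rel [ 0.7 -0.3] [31.7 31.3]
rel [-2.2 -0.3] [34.8 40.8]
```

>>> {"api": "drive_tool", "payload": {"steps": [{"hand":255,"dx":36,"dy":0.5,"dz":0,"ax":0,"ay":0,"az":0},{"hand":255,"dx":36.5,"dy":0,"dz":0,"ax":0,"ay":0,"az":0},{"hand":255,"dx":0,"dy":0,"dz":0,"ax":0,"ay":0,"az":0},{"hand":255,"dx":0,"dy":0,"dz":20,"ax":0,"ay":0,"az":0},{"hand":255,"dx":0,"dy":0,"dz":20,"ax":0,"ay":0,"az":0},{"hand":255,"dx":0,"dy":0,"dz":0,"ax":0,"ay":0,"az":0},{"hand":255,"dx":0,"dy":0,"dz":0,"ax":0,"ay":0,"az":0},{"hand":255,"dx":0,"dy":0,"dz":0,"ax":0,"ay":0,"az":0}]}}

```text
clock: 30.65
tcp_pos: [604.3, 223.3, 65.1]
eef_rot: [0.001, 0.0, 1.0, 0.0]
force: [0.1, 0.1, -0.6]
grip_width: 35.3
gripper_force: 30.5
```

>>> {"api": "drive_tool", "payload": {"steps": [{"hand":255,"dx":0,"dy":0,"dz":0,"ax":0,"ay":0,"az":0},{"hand":255,"dx":0,"dy":0,"dz":0,"ax":0,"ay":0,"az":0}]}}

```text
clock: 30.85
tcp_pos: [604.0, 223.3, 64.9]
eef_rot: [0.001, -0.0, 1.0, 0.0]
force: [1.0, 0.5, -0.3]
grip_width: 35.5
gripper_force: 30.5
```

>>> {"api": "drive_tool", "payload": {"steps": [{"hand":255,"dx":0.5,"dy":0,"dz":10,"ax":0,"ay":0,"az":0},{"hand":255,"dx":0,"dy":0,"dz":10,"ax":0,"ay":0,"az":0},{"hand":255,"dx":0,"dy":0,"dz":10,"ax":0,"ay":0,"az":0},{"hand":255,"dx":0,"dy":0,"dz":10,"ax":0,"ay":0,"az":0},{"hand":255,"dx":0,"dy":0,"dz":6,"ax":0,"ay":0,"az":0},{"hand":255,"dx":0,"dy":0,"dz":0,"ax":0,"ay":0,"az":0},{"hand":255,"dx":0,"dy":0,"dz":0,"ax":0,"ay":0,"az":0},{"hand":255,"dx":0,"dy":0,"dz":0,"ax":0,"ay":0,"az":0}]}}

```text
clock: 31.65
tcp_pos: [603.1, 223.3, 18.3]
eef_rot: [0.001, -0.0, 1.0, 0.0]
force: [0.2, 0.6, -1.0]
grip_width: 35.5
gripper_force: 30.6
```

>>> {"api": "drive_tool", "payload": {"steps": [{"hand":255,"dx":0,"dy":0,"dz":3,"ax":0,"ay":0,"az":0},{"hand":255,"dx":0,"dy":0,"dz":2.5,"ax":0,"ay":0,"az":0},{"hand":255,"dx":0,"dy":0,"dz":0,"ax":0,"ay":0,"az":0},{"hand":130,"dx":0,"dy":0,"dz":0,"ax":0,"ay":0,"az":0},{"hand":80,"dx":0,"dy":0,"dz":0,"ax":0,"ay":0,"az":0},{"hand":0,"dx":0,"dy":0,"dz":0,"ax":0,"ay":0,"az":0},{"hand":0,"dx":0,"dy":0,"dz":0,"ax":0,"ay":0,"az":0},{"hand":0,"dx":0,"dy":0,"dz":0,"ax":0,"ay":0,"az":0}]}}

```text
clock: 32.45
tcp_pos: [602.6, 223.1, 12.3]
eef_rot: [0.0, -0.0, 1.0, -0.0]
force: [0.4, -0.6, 0.3]
grip_width: 85.7
gripper_force: 0.0
```

>>> {"api": "drive_tool", "payload": {"steps": [{"hand":0,"dx":0,"dy":0,"dz":-10,"ax":0,"ay":0,"az":0},{"hand":0,"dx":0,"dy":0,"dz":-30,"ax":0,"ay":0,"az":0},{"hand":0,"dx":0,"dy":0,"dz":-40,"ax":0,"ay":0,"az":0},{"hand":0,"dx":0,"dy":0,"dz":-40,"ax":0,"ay":0,"az":0},{"hand":0,"dx":0,"dy":0,"dz":0,"ax":0,"ay":0,"az":0},{"hand":0,"dx":0,"dy":0,"dz":0,"ax":0,"ay":0,"az":0},{"hand":0,"dx":0,"dy":0,"dz":0,"ax":0,"ay":0,"az":0}]}}

```text
clock: 33.15
tcp_pos: [601.7, 222.9, 131.6]
eef_rot: [-0.001, -0.0, 1.0, -0.0]
force: [0.6, -0.3, -0.7]
grip_width: 85.5
gripper_force: 0.0
```

```bash
python3 - <<'E'
from m import *
for i in range(2): r.camera("wrist")
c=cam("wrist"); cv2.imwrite("pics/w16.png",c["frame"]); print(r.read_state()["tcp_pos"])
hsv=cv2.cvtColor(c["frame"],cv2.COLOR_BGR2HSV)
u,v=map(int,proj(c,(604,223,24)))
m=(hsv[...,2]<100).astype(np.uint8); b=np.zeros_like(m); b[v-45:v+45,u-45:u+45]=1
cs,_=cv2.findContours(m*b,cv2.RETR_CCOMP,cv2.CHAIN_APPROX_NONE)
for k in cs:
    if cv2.contourArea(k)<60: continue
    q=pts(c,k[:,0].astype(float),24); print(cv2.minAreaRect(q))
c=cam("top"); u,v=148,221
k=blob(c,u,v); print("pad",cv2.minAreaRect(pts(c,k,18)))
E
```

```text
[601.21975672 222.79251019 130.51094164]
((639.5250854492188, 252.17593383789062), (8.52165699005127, 17.675813674926758), 0.03508230671286583)
((604.60009765625, 222.82945251464844), (14.718992233276367, 15.492109298706055), 45.83820724487305)
((603.6690673828125, 223.0235137939453), (29.969242095947266, 30.650209426879883), 0.028417756780982018)
((603.5958251953125, 223.02935791015625), (24.67865753173828, 25.50766372680664), 0.02747620828449726)
pad ((511.1996154785156, 399.1870422363281), (170.1204071044922, 117.45067596435547), 3.5937650203704834)
```

Small bearing is seated at (603.6,223.0). Next the brake pad, long axis at about 21°.

>>> {"api": "drive_tool", "payload": {"steps": [{"hand":0,"dx":18,"dy":39,"dz":0,"ax":0,"ay":0,"az":0},{"hand":0,"dx":18,"dy":40,"dz":0,"ax":0,"ay":0,"az":0},{"hand":0,"dx":18,"dy":40,"dz":0,"ax":0,"ay":0,"az":0},{"hand":0,"dx":18,"dy":40,"dz":0,"ax":0,"ay":0,"az":0},{"hand":0,"dx":19,"dy":40,"dz":0,"ax":0,"ay":0,"az":0},{"hand":0,"dx":0,"dy":0,"dz":0,"ax":0,"ay":0,"az":-0.122},{"hand":0,"dx":0,"dy":0,"dz":0,"ax":0,"ay":0,"az":-0.122},{"hand":0,"dx":0,"dy":0,"dz":0,"ax":0,"ay":0,"az":-0.122}]}}

```text
clock: 34.15
tcp_pos: [510.5, 422.4, 131.1]
eef_rot: [-0.001, -0.185, 0.983, -0.0]
force: [-0.5, -0.1, -0.0]
grip_width: 85.2
gripper_force: 0.0
```

>>> {"api": "drive_tool", "payload": {"steps": [{"hand":0,"dx":0,"dy":0,"dz":0,"ax":0,"ay":0,"az":0},{"hand":0,"dx":0,"dy":0,"dz":0,"ax":0,"ay":0,"az":0},{"hand":0,"dx":0,"dy":0,"dz":0,"ax":0,"ay":0,"az":0}]}}

```text
clock: 34.45
tcp_pos: [511.4, 421.8, 131.9]
eef_rot: [-0.0, -0.181, 0.983, -0.0]
force: [1.2, 0.2, -0.4]
grip_width: 85.6
gripper_force: 0.0
```

```bash
cat > tool.py <<'E'
from m import *
def t_of(p):  # world point into tool coordinates
    s=r.read_state(); return q2R(s["eef_rot"]).T@(np.array(p)-s["tcp_pos"])
E
python3 look.py 511 422 18 110 pics/w17.png; python3 - <<'E'
from tool import *
s=r.read_state(); print(s["tcp_pos"],np.degrees(np.arctan2(*(-q2R(s["eef_rot"])[[1,0],0]))),s["joint_pos"].round(2))
E
```

```text
34.5 [511.5 421.9 132. ] [-0.    -0.181  0.983 -0.   ] 85.11699535518358
(np.float64(282.5460301521352), np.float64(213.4114940920164)) rect [509.8 423.7] [100.4  46.7] 21.1 circ [509.8 423.7] 51.1 cen 510.0 423.8
[511.50265123 421.88589447 132.03457693] 20.889508245792722 [ 0.59  0.41 -0.06  1.1   0.    0.23]
```

View pics/w17.png

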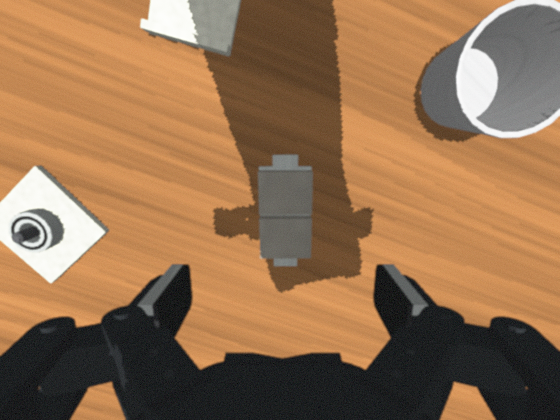

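Pad is aligned with the jaws: groove at (285,217), ears at (285,160) and (285,262). It sits about 2.5 mm and 2 mm off the tool. Correcting and gripping.

>>> {"api": "drive_tool", "payload": {"steps": [{"hand":0,"dx":-2.5,"dy":2,"dz":40,"ax":0,"ay":0,"az":0},{"hand":0,"dx":0,"dy":0,"dz":40,"ax":0,"ay":0,"az":0},{"hand":0,"dx":0,"dy":0,"dz":28,"ax":0,"ay":0,"az":0},{"hand":0,"dx":0,"dy":0,"dz":14,"ax":0,"ay":0,"az":0},{"hand":0,"dx":0,"dy":0,"dz":6,"ax":0,"ay":0,"az":0},{"hand":0,"dx":0,"dy":0,"dz":0,"ax":0,"ay":0,"az":0},{"hand":0,"dx":0,"dy":0,"dz":0,"ax":0,"ay":0,"az":0}]}}

```text
clock: 35.2
tcp_pos: [514.5, 425.8, 6.1]
eef_rot: [0.001, -0.182, 0.983, 0.001]
force: [0.3, -0.2, 0.2]
grip_width: 85.6
gripper_force: 0.0
```

>>> {"api": "drive_tool", "payload": {"steps": [{"hand":255,"dx":0,"dy":0,"dz":0,"ax":0,"ay":0,"az":0},{"hand":255,"dx":0,"dy":0,"dz":0,"ax":0,"ay":0,"az":0},{"hand":255,"dx":0,"dy":0,"dz":0,"ax":0,"ay":0,"az":0},{"hand":255,"dx":0,"dy":0,"dz":0,"ax":0,"ay":0,"az":0},{"hand":255,"dx":0,"dy":0,"dz":0,"ax":0,"ay":0,"az":0},{"hand":255,"dx":0,"dy":0,"dz":0,"ax":0,"ay":0,"az":0},{"hand":255,"dx":0,"dy":0,"dz":0,"ax":0,"ay":0,"az":0}], "squeeze": 45}}

```text
clock: 35.9
tcp_pos: [514.0, 425.4, 5.7]
eef_rot: [0.001, -0.182, 0.983, 0.0]
force: [-0.1, -0.4, 5.4]
grip_width: 44.7
gripper_force: 47.5
```

>>> {"api": "drive_tool", "payload": {"steps": [{"hand":255,"dx":0,"dy":0,"dz":-10,"ax":0,"ay":0,"az":0},{"hand":255,"dx":0,"dy":0,"dz":-20,"ax":0,"ay":0,"az":0},{"hand":255,"dx":0,"dy":0,"dz":-35,"ax":0,"ay":0,"az":0},{"hand":255,"dx":0,"dy":0,"dz":-35,"ax":0,"ay":0,"az":0},{"hand":255,"dx":0,"dy":0,"dz":0,"ax":0,"ay":0,"az":0},{"hand":255,"dx":0,"dy":0,"dz":0,"ax":0,"ay":0,"az":0},{"hand":255,"dx":0,"dy":0,"dz":0,"ax":0,"ay":0,"az":0}]}}

```text
clock: 36.6
tcp_pos: [511.7, 423.9, 102.5]
eef_rot: [-0.002, -0.182, 0.983, -0.001]
force: [-0.0, 0.4, -2.9]
grip_width: 44.5
gripper_force: 46.7
```

>>> {"api": "drive_tool", "payload": {"steps": [{"hand":255,"dx":0,"dy":0,"dz":0,"ax":0,"ay":0,"az":0.1265},{"hand":255,"dx":0,"dy":0,"dz":0,"ax":0,"ay":0,"az":0.1265},{"hand":255,"dx":18.5,"dy":-26.5,"dz":-24,"ax":0,"ay":0,"az":0},{"hand":255,"dx":18.5,"dy":-26.5,"dz":-24,"ax":0,"ay":0,"az":0},{"hand":255,"dx":18.5,"dy":-26.5,"dz":-24,"ax":0,"ay":0,"az":0},{"hand":255,"dx":18,"dy":-26.5,"dz":-24,"ax":0,"ay":0,"az":0},{"hand":255,"dx":0,"dy":0,"dz":0,"ax":0,"ay":0,"az":0},{"hand":255,"dx":0,"dy":0,"dz":0,"ax":0,"ay":0,"az":0}]}}

```text
clock: 37.4
tcp_pos: [451.5, 310.7, 199.3]
eef_rot: [-0.001, -0.056, 0.998, -0.0]
force: [0.3, 0.1, -3.2]
grip_width: 44.7
gripper_force: 47.2
```

```bash
python3 - <<'E'
from m import *
for i in range(3): r.camera("wrist")
E
python3 look.py 343 298.5 8 95 pics/w18.png;  python3 - <<'E'
from tool import *
c=cam("wrist"); s=r.read_state(); t=s["tcp_pos"]; print(t,np.degrees(np.arctan2(*(-q2R(s["eef_rot"])[[1,0],0]))))
u,v=proj(c,(343,298.5,6)); k=blob(c,u,v,95)
q=np.float32(pts(c,k,6)); w=cv2.minAreaRect(q); print(w, cv2.boxPoints(w).round(1).tolist())
h=np.array(c["hand_eye"]); g=cv2.cvtColor(c["frame"],cv2.COLOR_BGR2GRAY)
# along the pad's mid-line: dark groove row
col=g[215:350,276:290].mean(1); print(col.round().astype(int).tolist())
row=g[255:262].mean(0)[215:355]; print(row.round().astype(int).tolist())
E
```

```text
37.6 [451.6 311.5 198.5] [-0.001 -0.057  0.998 -0.001] 44.5999505585649
(np.float64(282.1344840827449), np.float64(90.90011143237301)) rect [342.3 296.4] [140.5  69. ] 6.4 circ [342.3 296.2] 77.7 cen 342.2 296.3
[451.70379767 311.52683583 198.67195428] 6.521351587739832
((342.13092041015625, 296.3553771972656), (141.3585968017578, 69.50337219238281), 6.481883525848389) [[268.0, 322.8999938964844], [275.79998779296875, 253.8000030517578], [416.29998779296875, 269.79998779296875], [408.3999938964844, 338.8999938964844]]
[104, 103, 102, 102, 102, 103, 103, 102, 104, 102, 103, 103, 102, 104, 103, 104, 103, 103, 103, 103, 103, 103, 104, 103, 103, 104, 104, 103, 104, 103, 104, 104, 104, 104, 104, 103, 104, 104, 105, 105, 105, 103, 104, 104, 105, 104, 104, 104, 104, 102, 103, 103, 103, 103, 103, 102, 102, 101, 102, 101, 101, 99, 92, 85, 85, 85, 85, 84, 84, 90, 98, 103, 105, 103, 104, 103, 103, 103, 103, 103, 102, 102, 103, 102, 103, 103, 103, 102, 103, 102, 103, 102, 103, 102, 105, 104, 103, 104, 102, 104, 104, 103, 103, 103, 104, 102, 103, 103, 104, 104, 102, 104, 103, 104, 104, 105, 104, 104, 105, 103, 104, 104, 104, 103, 104, 104, 104, 102, 102, 103, 103, 101, 102, 102, 100]
[165, 163, 163, 161, 153, 138, 121, 106, 103, 102, 102, 102, 104, 102, 100, 88, 73, 70, 82, 96, 105, 104, 105, 104, 106, 106, 106, 104, 106, 108, 106, 107, 105, 108, 106, 106, 107, 106, 107, 107, 107, 108, 108, 107, 107, 107, 107, 108, 108, 108, 106, 107, 107, 106, 106, 106, 104, 106, 107, 104, 105, 105, 105, 105, 105, 103, 103, 105, 104, 104, 102, 105, 104, 104, 104, 105, 103, 105, 103, 105, 103, 103, 105, 104, 103, 104, 105, 102, 104, 104, 103, 104, 104, 104, 104, 103, 104, 102, 103, 102, 102, 103, 104, 101, 102, 101, 102, 100, 101, 100, 101, 101, 99, 101, 101, 97, 90, 75, 62, 77, 93, 101, 103, 104, 102, 102, 101, 104, 111, 122, 135, 146, 151, 152, 151, 151, 152, 150, 152, 152]
```

View pics/w18.png

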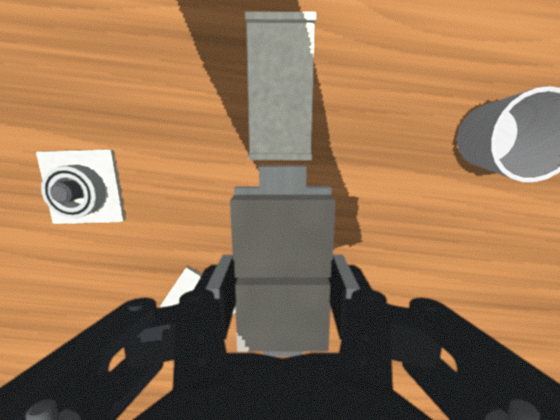

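Cradle at (282,85), and the pad is held level with its groove at v=281, offset under 1 mm. Moving over the cradle and lowering part way.

>>> {"api": "drive_tool", "payload": {"steps": [{"hand":255,"dx":36,"dy":-1,"dz":0,"ax":0,"ay":0,"az":0},{"hand":255,"dx":36,"dy":-1,"dz":0,"ax":0,"ay":0,"az":0},{"hand":255,"dx":36.5,"dy":-0.5,"dz":0,"ax":0,"ay":0,"az":0},{"hand":255,"dx":0,"dy":0,"dz":40,"ax":0,"ay":0,"az":0},{"hand":255,"dx":0,"dy":0,"dz":40,"ax":0,"ay":0,"az":0},{"hand":255,"dx":0,"dy":0,"dz":40,"ax":0,"ay":0,"az":0},{"hand":255,"dx":0,"dy":0,"dz":30,"ax":0,"ay":0,"az":0},{"hand":255,"dx":0,"dy":0,"dz":0,"ax":0,"ay":0,"az":0}]}}

```text
clock: 38.45
tcp_pos: [340.3, 294.1, 45.9]
eef_rot: [-0.005, -0.057, 0.998, -0.003]
force: [-1.2, -1.1, -2.4]
grip_width: 44.8
gripper_force: 47.3
```

>>> {"api": "drive_tool", "payload": {"steps": [{"hand":255,"dx":0,"dy":0,"dz":0,"ax":0,"ay":0,"az":0},{"hand":255,"dx":0,"dy":0,"dz":0,"ax":0,"ay":0,"az":0},{"hand":255,"dx":0,"dy":0,"dz":0,"ax":0,"ay":0,"az":0},{"hand":255,"dx":0,"dy":0,"dz":0,"ax":0,"ay":0,"az":0}]}}

```text
clock: 38.85
tcp_pos: [345.9, 297.4, 51.9]
eef_rot: [0.001, -0.057, 0.998, 0.001]
force: [-0.4, -1.2, -2.0]
grip_width: 44.6
gripper_force: 47.4
```

>>> {"api": "drive_tool", "payload": {"steps": [{"hand":255,"dx":1.5,"dy":0,"dz":10,"ax":0,"ay":0,"az":0},{"hand":255,"dx":0,"dy":0,"dz":10,"ax":0,"ay":0,"az":0},{"hand":255,"dx":0,"dy":0,"dz":8,"ax":0,"ay":0,"az":0},{"hand":255,"dx":0,"dy":0,"dz":6,"ax":0,"ay":0,"az":0},{"hand":255,"dx":0,"dy":0,"dz":0,"ax":0,"ay":0,"az":0},{"hand":255,"dx":0,"dy":0,"dz":0,"ax":0,"ay":0,"az":0},{"hand":255,"dx":0,"dy":0,"dz":0,"ax":0,"ay":0,"az":0}]}}

```text
clock: 39.55
tcp_pos: [343.4, 296.5, 16.5]
eef_rot: [0.0, -0.057, 0.998, 0.0]
force: [0.0, 0.9, -2.3]
grip_width: 45.1
gripper_force: 47.3
```

>>> {"api": "drive_tool", "payload": {"steps": [{"hand":255,"dx":0,"dy":0,"dz":2,"ax":0,"ay":0,"az":0},{"hand":255,"dx":0,"dy":0,"dz":2,"ax":0,"ay":0,"az":0},{"hand":255,"dx":0,"dy":0,"dz":0.5,"ax":0,"ay":0,"az":0},{"hand":255,"dx":0,"dy":0,"dz":0,"ax":0,"ay":0,"az":0},{"hand":120,"dx":0,"dy":0,"dz":0,"ax":0,"ay":0,"az":0},{"hand":60,"dx":0,"dy":0,"dz":0,"ax":0,"ay":0,"az":0},{"hand":0,"dx":0,"dy":0,"dz":0,"ax":0,"ay":0,"az":0},{"hand":0,"dx":0,"dy":0,"dz":0,"ax":0,"ay":0,"az":0}]}}

```text
clock: 40.35
tcp_pos: [343.5, 296.6, 12.1]
eef_rot: [0.0, -0.057, 0.998, 0.0]
force: [0.1, 0.5, -0.0]
grip_width: 84.2
gripper_force: 0.0
```

>>> {"api": "drive_tool", "payload": {"steps": [{"hand":0,"dx":0,"dy":0,"dz":0,"ax":0,"ay":0,"az":0},{"hand":0,"dx":0,"dy":0,"dz":-10,"ax":0,"ay":0,"az":0},{"hand":0,"dx":0,"dy":0,"dz":-30,"ax":0,"ay":0,"az":0},{"hand":0,"dx":0,"dy":0,"dz":-40,"ax":0,"ay":0,"az":0},{"hand":0,"dx":0,"dy":0,"dz":-40,"ax":0,"ay":0,"az":0},{"hand":0,"dx":0,"dy":0,"dz":-40,"ax":0,"ay":0,"az":0},{"hand":0,"dx":0,"dy":0,"dz":-20,"ax":0,"ay":0,"az":0},{"hand":0,"dx":0,"dy":0,"dz":0,"ax":0,"ay":0,"az":0}]}}

```text
clock: 41.15
tcp_pos: [345.7, 298.0, 196.5]
eef_rot: [0.004, -0.057, 0.998, 0.002]
force: [0.1, 0.5, -0.5]
grip_width: 85.3
gripper_force: 0.0
```

```bash
python3 - <<'E'
from tool import *
for i in range(6): r.camera("wrist")
c=cam("wrist"); cv2.imwrite("pics/w19.png",c["frame"]); s=r.read_state(); print(s["tcp_pos"],s["clock"])
u,v=proj(c,(343.4,296.5,6)); k=blob(c,u,v,120); q=pts(c,k,6); print("cradle",cv2.minAreaRect(q))
hsv=cv2.cvtColor(c["frame"],cv2.COLOR_BGR2HSV)
for lo,hi in ((60,125),(60,160)):
    m=np.zeros(hsv.shape[:2],np.uint8); u,v=map(int,(u,v)); m[v-75:v+75,u-60:u+60]=1
    m*=((hsv[...,1]<50)&(hsv[...,2]>lo)&(hsv[...,2]<hi)).astype(np.uint8); m=cv2.morphologyEx(m,cv2.MORPH_OPEN,np.ones((5,5)))
    for k in cv2.findContours(m,cv2.RETR_EXTERNAL,cv2.CHAIN_APPROX_NONE)[0]:
        if cv2.contourArea(k)>300: print(lo,hi,cv2.minAreaRect(pts(c,k[:,0].astype(float),24)))
E
```

```text
[342.06590651 295.69614759 190.33767311] 41.5
cradle ((345.64581298828125, 296.73089599609375), (141.85250854492188, 69.58269500732422), 6.361584186553955)
60 125 ((343.8057556152344, 296.46649169921875), (88.0141372680664, 46.3012580871582), 6.556066036224365)
60 160 ((341.5986328125, 296.3605651855469), (131.79312133789062, 63.816383361816406), 6.481175422668457)
```

View pics/w19.png

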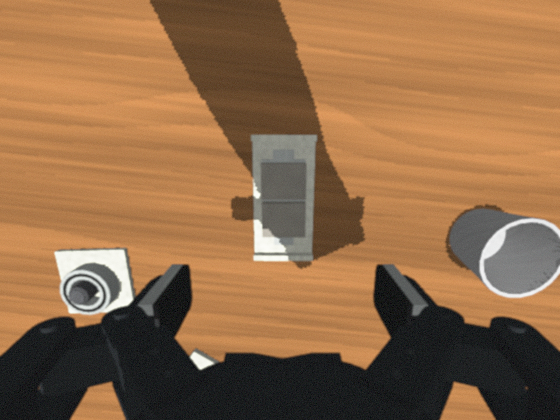

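The pad lies friction side up in the cradle between the lips, at (284,200) and centred to about 2 mm. Handing in.

```bash
python3 -c "
from workcell import r
print(r.finish_job(), r.read_state()['clock'])"
```

```text
the job is handed in; nothing more can be done
the job is handed in; nothing more can be done
```

All five parts are in their holders by my camera checks and the job is handed in at about 42 s of the 144 s allowed (no verdict came back); I viewed 15 pictures, one over the limit of 14.

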